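Load the primer shaker and make it ready to run

TASK

Mix the primers: first push in the shaker's red mushroom stop so that it stays in, then stand every small primer bottle that is on the bench upright in the carrier, one to a compartment. With the stop still in, shut the clear hood fully, turn the turnbutton across its tab to secure it and set the throttle lever straight up at the long middle mark; only when all that is done, twist the stop clockwise so that it springs out, and let go of everything. Leave the other things on the bench where they are.

Things in the scene. Friction and masses are not known exactly. Their poses are not given: they have to be found in the camera images.
- shaker: bench shaker, fixed: blue base 250 (x) by 320 mm (y), 38 mm high; on its left half a square aluminium carrier under a clear hinged hood, on its right a grey drive housing (220 by 130 mm, top at 90 mm, right face 150 mm right of the origin). Origin: centre of the underside; at yaw 0 x points away from the robot, y left, z up. Place and yaw (within 0.15 rad) vary; heights below are above the bench
- carrier_floor (a point): centre of the carrier's inner floor, height 50 mm, axes as the shaker's. Carrier: inside 148 by 148 mm, thin walls, rim 60 mm above this floor; a cross of thin dividers 35 mm high makes four compartments about 72 mm square, centred at x = +-37 mm, y = +-37 mm from this point
- guard_grip (a point): middle of the hood's bar handle: a round black bar 12 mm thick, 84 mm long along y, held 37 mm out from the hood's front face. It moves with the hood; 197 mm from the hinge line (and 15 mm above the hinge plane when shut)
- guard_hinge (a point): middle of the hood's hinge line, which runs along the shaker's y on the far rim of the carrier, height 111.5 mm; the hood is 160 by 156 mm and 40 mm deep (clear top and sides, aluminium frame; shut, its top is at 151.5 mm)
- guard (a joint): angle of the hood: 0 shut (its handle then toward the robot), about 1.6 to 1.74 at the start (standing open, leaning slightly back); a stiff friction hinge, stays where it is left, about 2 to 4 N at the handle to move; hard stop at 0
- latch_grip (a point): point on the turnbutton's vertical axis, height 139.5 mm, in the middle of its upright black grip fin (44 mm long, 9 mm thick, from 126.5 to 153.5 mm) that runs along its steel bar (60 by 18 by 7 mm). The bar's longer end, 36 mm from the axis, turns over the keeper tab on the hood's left side; the axis is 42 mm left of the carrier's left wall. Its x axis is the bar, longer end toward -x
- latch (a joint): angle of the turnbutton, anticlockwise from above: 0 = bar along the hood's side, longer end toward the robot, hood free; pi/2 = bar square across the tab, hood secured; stops at 0 and 1.6; starts at 0 to 0.3. Stays where left (friction 0.06 N m). It passes 3 mm over the tab of a shut hood and jams against one not fully shut
- stop_top (a point): centre of the top of the red mushroom stop: head 40 mm diameter, 17 mm thick, above a yellow collar (60 mm diameter, top at 100 mm) on the front part of the drive housing. The head's top is at 132.5 mm when out, about 126.5 mm when latched in
- stop (a joint): how far the mushroom head is pressed in, m: 0 = out (machine enabled), 0.0085 = fully down. Springs back with 3.5 to 7 N until it has gone 6 mm down, where it catches and stays at about 0.006 (stopped)
- stop_twist (a joint): twist of the mushroom head, positive clockwise from above: 0 when out; it snaps to about -0.6 by itself when it latches in. Turning it clockwise past 0 (to about +0.25; stop at 0.4) against a spring of 0.1 N m frees it: it springs out when let go and then stays out near 0
- throttle_knob (a point): centre of the black ball (28 mm diameter) on the end of the air throttle lever on the right of the drive housing, 85 mm from its pivot; rod 10 mm thick. The pivot is at height 60 mm, 15 mm nearer the robot and 172 mm to the right of the shaker's origin (22 mm outside the housing's right face), its axis along the shaker's y
- throttle (a joint): lean of the throttle lever: 0 = straight up, at the long middle one of five white marks on the edge of the housing's top; positive = leaning away from the robot (fast), stops at -0.7 and 0.7; starts between 0.34 and 0.65. Stays where left (friction 0.14 N m)
- primer1: primer bottle: squat, aluminium with a pale paper band, body 54 mm diameter to 50 mm height, sloping shoulder, black screw cap 32 mm diameter from 61 mm to the top at 85 mm; about 0.18 kg, standing on the bench. Two to four are present (None if absent). Origin: centre of its underside, z up along the bottle
- primer2: primer bottle: squat, aluminium with a pale paper band, body 54 mm diameter to 50 mm height, sloping shoulder, black screw cap 32 mm diameter from 61 mm to the top at 85 mm; about 0.18 kg, standing on the bench. Two to four are present (None if absent). Origin: centre of its underside, z up along the bottle
- primer3: primer bottle: squat, aluminium with a pale paper band, body 54 mm diameter to 50 mm height, sloping shoulder, black screw cap 32 mm diameter from 61 mm to the top at 85 mm; about 0.18 kg, standing on the bench. Two to four are present (None if absent). Origin: centre of its underside, z up along the bottle
- primer4: primer bottle: squat, aluminium with a pale paper band, body 54 mm diameter to 50 mm height, sloping shoulder, black screw cap 32 mm diameter from 61 mm to the top at 85 mm; about 0.18 kg, standing on the bench. Two to four are present (None if absent). Origin: centre of its underside, z up along the bottle
- tape_roll: bystander: roll of blue tape, 72 mm diameter, 48 mm high, lying flat among the bottles; origin centre of underside
- wire_spool: bystander: spool of cutting wire, black flanges 64 mm diameter, 55 mm high, among the bottles; origin centre of underside
- glass_lifter: bystander: two-cup suction glass lifter, rubber cups 110 mm diameter 170 mm apart, bar handle 200 mm long and 72 mm high; origin at bench level in the middle
- cartridge1: bystander: white sealant cartridge standing upright, 48 mm diameter, 230 mm high; origin centre of underside
- cleaner: bystander: clear cleaner bottle, 68 mm diameter, 200 mm high; origin centre of underside
- scraper: bystander: hand scraper, red handle, 190 mm long, 20 mm high, blade 85 mm wide, lying to the right of the shaker; origin near its middle
- primer_can: bystander: big can, 90 mm diameter, 115 mm high; origin centre of underside

How it is judged:
By the outcome, as a careful person would: the job done as asked, in the order asked, and still so for the second after the job is handed in, with the robot touching nothing.
Of primer1, primer2, primer3, primer4 only 2 to 4 are there at a start; the rules pass over those that are not, and their reading is None.
At some moment in a run one of primer1, primer2, primer3, primer4 may be knocked a few centimetres aside while the robot is not near it.
It also fails if it takes over 210 s, if anything falls off the work surface, if the arm or the gripper's body presses on something with over 40 N, if the wrist force passes 120 N, or if a joint passes its speed limit or range.

ROBOT

A 7-joint arm with a two-finger parallel gripper is mounted at the origin on the work surface. World frame = base frame: x ahead of the robot, y to its left, z up, the work surface at z = 0. Lengths are in m, angles in rad, forces in N, time in s.
With the tool pointing down it reaches from about 0.35 to 0.9 m from the base axis. Payload 8.1 kg.
Tool frame: the origin (TCP) lies on the centre line of the jaws, within the pads' length; the fingertips stand 11 mm ahead of it and the grasp point (between the pads) lies 8 mm behind it (arm.nose_length is the distance from the TCP to the fingertips, in m); z points along the fingers, y is the line along which they close (so a half turn about z gives the same grasp; the last joint's range is limited). The gripper opens to 92 mm and grips with 3 to 60 N. Pads are 19 mm wide; open, the fingers measure 130 mm over their backs; the gripper's body (75 mm by 190 mm) begins 47 mm behind the grasp point.
Start: joints at [-1.276, 0.434, 0.025, 1.573, -0.012, 1.134, -0.075], TCP at [0.242, 0.576, 0.238] pointing down, gripper open.
Joint ranges: [-2.62, 2.62], [-0.44, 2.09], [-1.27, 1.32], [0.08, 2.57], [-1.32, 4.46], [0.12, 2], [-2.74, 2.74]. Speed limits (rad/s): [2.22, 2.22, 3.01, 3.01, 3.14, 3.14, 3.14].

INTERFACE

Orientations are given as a rotation vector (axis times angle).
In Python, from cell import arm gives the robot as it stands.
- The arm moves only by the tool jog_arm, never from a script. Its argument "moves" is a list of rows, each a list of 4 numbers: the shift along the tool's x, y, z in m, then the turn about the tool's z in rad. In form: [[tx, ty, tz, spin], ...]. A call has 1 to 20 rows; each row is the pose to reach, as a shift and turn from the pose commanded when the call began, along the tool's axes at that moment; what a row does not reach only later rows make up. A row lasts 1/8 s, in which the tool goes at most 62.5 mm and 10.7 degrees, less where a joint would pass 70% of its speed; a pose out of reach is approached as far as the arm can. A call with a gripper value outside its range is refused whole. "hand" is the finger opening in m, from 0 to 0.0918, set as the call begins (left out, the last holds). The fingers move at their own pace and stop on an object; "newtons" is the grip in N (left out, the last holds). Time passes only in rows, so rows that repeat a pose let the fingers close. It gives the time, the measured TCP pose, the force, the opening and the grip force at its end, in the units of the state.
- arm.observe(): the state, without advancing time (a new reading comes with each control period).
- arm.get_image(name): name is "scene" or "top" or "wrist"; returns a dict with "color" (480x640x3 uint8, red, green, blue), "z_map" (480x640 float32, m along the optical axis (not along the pixel's ray), 0 where there is no reading), "fx", "fy", "cx", "cy" (pixels), "rvec" (rotation vector, rad) and "tvec" (3), from world to camera coordinates, as OpenCV has them. Camera axes: x right, y down, z forward; pixel columns grow to the right and rows downward; lengths in m; the calibration is good to about 2 mm. A picture is of the moment at which its call begins.
- arm.sign_off(): hands the job in; it is judged then, once.
The state is a dict: "clock": time; "joints": joint angles; "dq": joint speeds; "joint_efforts": joint torques, N m; "position": TCP position; "ee_rot": TCP orientation; "force": force on the tool from outside, world axes, zero at the start; "ft_torque": the same for the moment, N m; "width": opening from 0.0 (shut) to 1.0 (fully open); "gripper_force": force on a finger pad.
Only numpy, scipy, OpenCV 4.12 (cv2) and the standard library are available. Lean on these libraries where they do the work, as an engineer would, in place of code of your own. Each camera call takes 0.05 s, during which the arm holds its last target. There are 200 camera calls.

## Working session

There is one attempt and no reset: what is moved stays moved. The work goes in short steps, Python scripts to look and compute and a tool call to move; the robot and the scene stay as the last step left them, time stands still between calls to the robot, and variables do not carry over. Pictures are saved under pics/ and viewed, at most 14 in all, crops included, and the job is handed in when it is done.

Besides the shell and the picture viewer there is one more tool, called in YAML: its name, and indented under it one key for each argument. jog_arm: Moves the arm, as the interface text tells. Its arguments: {"type":"object","properties":{"moves":{"type":"array"},"hand":{"type":"number"},"newtons":{"type":"number"}},"required":["moves"]}

```bash
mkdir -p pics; ls
cat > h.py <<'E'
import numpy as np, cv2
from cell import arm
from scipy.spatial.transform import Rotation as R
def grab(n):
    d=arm.get_image(n); Rm=cv2.Rodrigues(np.array(d["rvec"],float))[0]; t=np.array(d["tvec"],float).ravel()
    return d,Rm,t
def cloud(g):
    d,Rm,t=g; z=d["z_map"]; v,u=np.mgrid[0:480,0:640]
    P=np.stack([(u-d["cx"])/d["fx"]*z,(v-d["cy"])/d["fy"]*z,z],-1)
    W=(P-t)@Rm; W[z==0]=np.nan; return W
def ray(g,u,v,h):
    d,Rm,t=g; r=Rm.T@np.array([(u-d["cx"])/d["fx"],(v-d["cy"])/d["fy"],1.]); c=-Rm.T@t
    return c+r*(h-c[2])/r[2]
def proj(g,p):
    d,Rm,t=g; q=Rm@np.array(p,float)+t; return np.array([d["fx"]*q[0]/q[2]+d["cx"],d["fy"]*q[1]/q[2]+d["cy"]])
def save(g,n): cv2.imwrite("pics/"+n+".png",g[0]["color"][:,:,::-1])
E
python3 - <<'E'
from h import *
s=arm.observe(); print({k:np.round(v,3) for k,v in s.items()})
print(R.from_rotvec(s["ee_rot"]).as_matrix().round(3))
for n in("top","scene"):
    g=grab(n); save(g,n+"0"); print(n,(-g[1].T@g[2]).round(3),g[0]["fx"]); np.savez("%s0.npz"%n,**g[0])
E
```

```text
pics
{'clock': np.float64(0.0), 'joints': array([-1.276,  0.435,  0.025,  1.574, -0.012,  1.134, -0.075]), 'dq': array([-0.   ,  0.001, -0.001, -0.   , -0.001, -0.   ,  0.002]), 'joint_efforts': array([ 1.0000e-03, -6.6785e+01,  9.8500e-01, -3.1447e+01, -6.1000e-02,
        4.2000e-02,  0.0000e+00]), 'position': array([0.242, 0.576, 0.237]), 'ee_rot': array([-6.210e-01, -3.079e+00,  2.000e-03]), 'force': array([-0.098, -0.123, -0.112]), 'ft_torque': array([ 0.018,  0.014, -0.055]), 'gripper_force': np.float64(0.0), 'width': np.float64(0.999)}
[[-0.922  0.387 -0.   ]
 [ 0.387  0.922 -0.002]
 [-0.    -0.002 -1.   ]]
top [0.348 0.011 1.336] 509.41594622863636
scene [ 1.095 -0.475  1.367] 592.169115130518
```

View pics/top0.png

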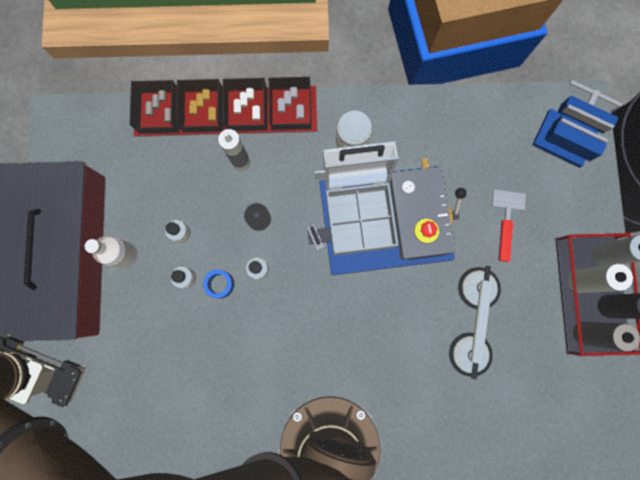

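View pics/scene0.png

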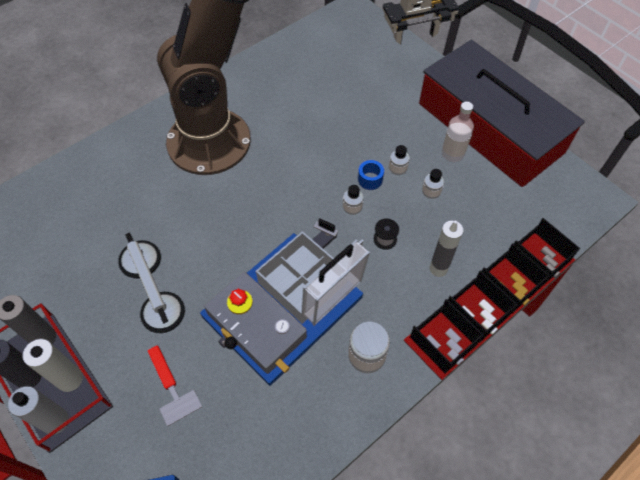

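Three bottles (top view caps at about (176,230), (181,276), (257,267)); the shaker is at (390,210), red stop (428,229), knob (460,193), turnbutton (317,235). Now measuring.

```bash
cat > m.py <<'E'
from h import *
def load(n):
    d=dict(np.load(n+"0.npz")); return d,cv2.Rodrigues(d["rvec"].astype(float))[0],d["tvec"].astype(float).ravel()
for n in("top","scene"):
    g=load(n); W=cloud(g); c=g[0]["color"]; hsv=cv2.cvtColor(c,cv2.COLOR_RGB2HSV); z=W[...,2]; X=W[...,0];Y=W[...,1]
    print(n,"bench z",np.nanmedian(z[250:300,100:160]) if n=="top" else np.nanmedian(z[50:100,300:350]))
    reg=(X>.3)&(X<.85)&(Y>-.45)&(Y<.25)
    # housing top
    m=reg&(abs(z-.09)<.004)&(hsv[...,1]<90)&(hsv[...,2]<150)
    k,l,st,ce=cv2.connectedComponentsWithStats(m.astype(np.uint8)); i=1+st[1:,4].argmax(); q=W[l==i][:,:2].astype(np.float32)
    r=cv2.minAreaRect(q*1000); print("housing",r,len(q))
    m=reg&((hsv[...,0]<6)|(hsv[...,0]>174))&(hsv[...,1]>150)&(z>.115)&(z<.14); q=W[m]; print("stop",np.median(q,0).round(4),q[:,:2].min(0),q[:,:2].max(0),m.sum())
    m=reg&(abs(z-.11)<.004); k,l,st,ce=cv2.connectedComponentsWithStats(m.astype(np.uint8))
    m=(X>.2)&(X<.8)&(Y>.05)&(Y<.5)&(abs(z-.085)<.005)&(hsv[...,2]<70)
    k,l,st,ce=cv2.connectedComponentsWithStats(m.astype(np.uint8))
    for i in range(1,k):
        if st[i,4]>15: print("cap",ce[i],st[i,4],ray(g,*ce[i],.085).round(4), W[l==i].mean(0).round(4))
    m=reg&(hsv[...,2]<60)&(z>.1)&(Y<-.2)
    q=W[m]; print("dark high right",np.median(q,0).round(4),len(q))
    m=reg&(abs(z-.038)<.004)&(hsv[...,0]>100)&(hsv[...,0]<125)&(hsv[...,1]>120); q=W[m][:,:2].astype(np.float32); r=cv2.minAreaRect(q*1000); print("base",r)
    m=reg&(hsv[...,2]<75)&(z>.115)&(z<.16)&(Y>-.02)
    q=W[m]; print("fin",len(q),q.mean(0) if len(q) else 0, q.min(0) if len(q) else 0,q.max(0) if len(q) else 0)
E
python3 m.py
```

```text
top bench z 0.0005080351068972896
housing ((574.6824951171875, -249.16885375976562), (219.5588836669922, 129.5803985595703), 5.4993181228637695) 2667
stop [ 0.5245 -0.2494  0.1306] [ 0.50778531 -0.27146869] [ 0.54270514 -0.23477074] 129
cap [172.28571429 228.18681319] 91 [0.5508 0.3737 0.085 ] [0.5508 0.3737 0.0847]
cap [254.47619048 266.66666667] 42 [0.4496 0.1704 0.085 ] [0.4496 0.1705 0.0844]
cap [177.80681818 276.05681818] 88 [0.4318 0.3581 0.085 ] [0.4318 0.3582 0.0845]
dark high right [ 0.6066 -0.3297  0.1459] 65
base ((549.6055297851562, -26.986328125), (255.7230224609375, 586.5228271484375), 7.152995586395264)
fin 75 [0.64654729 0.13705295 0.13825281] [0.49539006 0.01276759 0.11681756] [0.73561329 0.22629131 0.15910151]
scene bench z 2.700970625139573e-05
housing ((577.5587768554688, -249.28152465820312), (220.7472686767578, 129.68511962890625), 5.374600410461426) 3450
stop [ 0.5305 -0.2552  0.1295] [ 0.50753345 -0.27008206] [ 0.54667681 -0.23284576] 165
cap [400.77631579 149.52631579] 76 [0.4352 0.3604 0.085 ] [0.4351 0.3605 0.0849]
cap [435.49438202 173.62921348] 89 [0.555  0.3749 0.085 ] [0.5547 0.3754 0.0843]
cap [353.22619048 189.76190476] 84 [0.4527 0.1698 0.085 ] [0.4523 0.1702 0.0842]
cap [441.17391304 259.10869565] 46 [0.7484 0.198  0.085 ] [0.7485 0.1978 0.0855]
dark high right [ 0.6147 -0.3336  0.1442] 121
base ((559.9635009765625, -63.966705322265625), (564.2562255859375, 442.7838439941406), 79.29134368896484)
fin 266 [0.64417422 0.11572061 0.13865857] [0.49645626 0.00885416 0.11525663] [0.76449588 0.22289181 0.15859885]
```

```bash
cat > m2.py <<'E'
from m import load
from h import *
yaw=np.radians(5.44); c,s=np.cos(yaw),np.sin(yaw); A=np.array([[c,-s],[s,c]])
O=np.array([.576,-.2492])+A@[0,.085]
print("O",O)
for n in("top","scene"):
    g=load(n); W=cloud(g); rgb=g[0]["color"]; hsv=cv2.cvtColor(rgb,cv2.COLOR_RGB2HSV)
    L=(W[...,:2]-O)@A; z=W[...,2]; x,y=L[...,0],L[...,1]; V=hsv[...,2]
    near=(abs(x)<.3)&(abs(y)<.3)
    def rep(name,m):
        q=np.c_[L[m],z[m]]; print(n,name,len(q),"" if len(q)<4 else (np.percentile(q,[2,50,98],0).round(4).tolist()))
    rep("floor",near&(abs(z-.05)<.004)&(y>-.02)&(y<.15)&(abs(x)<.12))
    rep("divid",near&(abs(z-.085)<.003)&(y>-.02)&(y<.15)&(abs(x)<.12))
    rep("rim",near&(abs(z-.11)<.004)&(y>-.02)&(y<.16)&(abs(x)<.15))
    rep("fin",near&(z>.12)&(z<.16)&(y>.14)&(y<.2)&(x<.05))
    rep("bar",near&(z>.11)&(z<.126)&(y>.12)&(y<.22)&(x<.05))
    rep("handle",near&(z>.29)&(V<70)&(y>-.02)&(y<.15))
    rep("hoodall",near&(z>.18)&(y>-.03)&(y<.17))
    rep("knob",near&(z>.12)&(V<70)&(y<-.15))
    rep("redtop",near&(abs(z-.1315)<.0045)&(hsv[...,1]>130)&(y<-.05)&(x<0))
    rep("yellow",near&(abs(z-.1)<.003)&(hsv[...,0]>20)&(hsv[...,0]<35)&(hsv[...,1]>150)&(y<-.02)&(x<0))
E
python3 m2.py | grep -v -E "^(top|scene) bench|housing|^stop|^cap|^dark|^base|^fin"
```

```text
O [ 0.56794172 -0.16458284]
top floor 2528 [[-0.0669, -0.0025, 0.0463], [-0.0028, 0.0705, 0.0502], [0.0711, 0.1382, 0.0537]]
top divid 201 [[-0.0791, -0.0049, 0.0822], [-0.0007, 0.0691, 0.0849], [0.0735, 0.1423, 0.0879]]
top rim 631 [[-0.0787, -0.008, 0.1062], [0.0594, 0.0696, 0.1106], [0.115, 0.1557, 0.1139]]
top fin 178 [[-0.0649, 0.1742, 0.1225], [-0.0403, 0.1874, 0.1297], [-0.0096, 0.1987, 0.1581]]
top bar 117 [[-0.0777, 0.1336, 0.1101], [-0.0362, 0.1642, 0.1129], [0.046, 0.2011, 0.1258]]
top handle 152 [[0.1019, 0.028, 0.2928], [0.1069, 0.0679, 0.3121], [0.1112, 0.1149, 0.3162]]
top hoodall 1593 [[0.086, -0.0074, 0.1981], [0.1043, 0.0764, 0.2691], [0.1311, 0.1612, 0.3141]]
top knob 79 [[0.0142, -0.1799, 0.1387], [0.0234, -0.1687, 0.1457], [0.0359, -0.1601, 0.1524]]
top redtop 140 [[-0.0679, -0.1005, 0.1275], [-0.0518, -0.0822, 0.1307], [-0.0347, -0.0676, 0.1353]]
top yellow 148 [[-0.0767, -0.11, 0.0972], [-0.06, -0.0726, 0.0999], [-0.0241, -0.058, 0.1028]]
scene floor 1204 [[-0.0746, -0.0073, 0.0462], [-0.0345, 0.0597, 0.05], [0.0459, 0.1434, 0.0538]]
scene divid 251 [[-0.0762, -0.0087, 0.0822], [-0.0116, 0.0694, 0.0849], [0.059, 0.1457, 0.0878]]
scene rim 360 [[-0.0784, -0.0081, 0.1061], [-0.0351, 0.0602, 0.1095], [0.1208, 0.1574, 0.1137]]
scene fin 226 [[-0.0616, 0.1742, 0.1223], [-0.0323, 0.1859, 0.1357], [-0.0085, 0.1975, 0.1567]]
scene bar 123 [[-0.0755, 0.1234, 0.1101], [-0.0284, 0.1691, 0.1144], [0.0255, 0.1973, 0.1258]]
scene handle 231 [[0.1063, 0.0235, 0.2969], [0.1125, 0.0687, 0.3113], [0.1162, 0.1136, 0.3155]]
scene hoodall 2245 [[0.0932, -0.0091, 0.1857], [0.1196, 0.0565, 0.2664], [0.1326, 0.1469, 0.3132]]
scene knob 124 [[0.0189, -0.1839, 0.1316], [0.0303, -0.1724, 0.1441], [0.0396, -0.1596, 0.1504]]
scene redtop 142 [[-0.0642, -0.1017, 0.1272], [-0.048, -0.0878, 0.1307], [-0.033, -0.0686, 0.1349]]
scene yellow 178 [[-0.0655, -0.1104, 0.0973], [-0.0372, -0.0925, 0.0997], [-0.0212, -0.0571, 0.1026]]
```

```bash
cat >> h.py <<'E'
yaw=np.radians(5.44); A=np.array([[np.cos(yaw),-np.sin(yaw)],[np.sin(yaw),np.cos(yaw)]])
O=np.array([.5679,-.1646])
def S(x,y,z): return np.r_[O+A@[x,y],z]        # shaker coords -> world
def plan(*T):   # T: (world xyz, tool-y angle deg in world or None)
    s=arm.observe(); M=R.from_rotvec(s["ee_rot"]).as_matrix(); p=np.array(s["position"]); f=np.degrees(np.arctan2(M[1,1],M[0,1]))
    print("at",p.round(4),"phi",f.round(1),"j7",round(s["joints"][6],2),"F",np.round(s["force"],1),"w",round(float(s["width"])*.0918,4),"t",s["clock"])
    for q,a in T:
        d=M.T@(np.array(q)-p); sp=0 if a is None else -np.radians((a-f+90)%180-90)
        print([round(float(v),4) for v in d]+[round(float(sp),3)])
E
python3 - <<'E'
from h import *
plan((np.r_[.242,.576,.33],95.4),(S(-.05,-.085,.30),95.4),(S(-.05,-.085,.20),95.4))
E
```

```text
at [0.242  0.5757 0.237 ] phi 67.2 j7 -0.08 F [-0.5  1.1 -0.3] w 0.0918 t 0.1
[0.0001, 0.0001, -0.093, -0.492]
[-0.5835, -0.6549, -0.0619, -0.492]
[-0.5835, -0.6547, 0.0381, -0.492]
```

jog_arm:
  moves:
    - [0,0,-0.09,-0.2]
    - [0,0,-0.09,-0.4]
    - [-0.29,-0.33,-0.062,-0.492]
    - [-0.29,-0.33,-0.062,-0.492]
    - [-0.29,-0.33,-0.062,-0.492]
    - [-0.29,-0.33,-0.062,-0.492]
    - [-0.29,-0.33,-0.062,-0.492]
    - [-0.29,-0.33,-0.062,-0.492]
    - [-0.583,-0.655,-0.062,-0.492]
    - [-0.583,-0.655,-0.062,-0.492]
    - [-0.583,-0.655,-0.062,-0.492]
    - [-0.583,-0.655,-0.062,-0.492]
    - [-0.583,-0.655,-0.062,-0.492]
    - [-0.583,-0.655,-0.062,-0.492]
    - [-0.583,-0.655,-0.062,-0.492]
    - [-0.583,-0.655,-0.062,-0.492]
    - [-0.583,-0.655,-0.062,-0.492]
    - [-0.583,-0.655,-0.062,-0.492]
    - [-0.583,-0.655,-0.062,-0.492]
  hand: 0
  newtons: 20

```text
clock: 2.48
position: [0.5259, -0.2519, 0.2996]
ee_rot: [0.151, -3.138, -0.002]
force: [0.7, -0.0, 0.1]
width: 0.003
gripper_force: 0.0
```

Run:
```python
from h import *
g=grab("wrist"); save(g,"w1"); np.savez("w10.npz",**g[0])
print("cam",(-g[1].T@g[2]).round(3), g[0]["fx"])
print(proj(g,S(-.05,-.085,.1325)))
W=cloud(g); hsv=cv2.cvtColor(g[0]["color"],cv2.COLOR_RGB2HSV)
m=((hsv[...,0]<6)|(hsv[...,0]>174))&(hsv[...,1]>150); k,l,st,ce=cv2.connectedComponentsWithStats(m.astype(np.uint8))
for i in range(1,k):
    if st[i,4]>200: print(st[i],ce[i],ray(g,*ce[i],.13), ((ray(g,*ce[i],.1325)[:2]-O)@A).round(4), np.nanmedian(W[l==i],0))
plan((S(-.05,-.085,.20),95.4),(S(-.05,-.085,.15),95.4))
```

```text
cam [ 0.452 -0.259  0.447] 335.3209096271005
[316.21809183 225.9242142 ]
[ 129  128   32   88 1971] [143.86555048 170.62557078] [ 0.48963679 -0.41787046  0.13      ] [-0.1021 -0.2434] [ 0.50240219 -0.47258826  0.02062015]
[299 204  39  38 867] [317.88811995 222.43252595] [ 0.52316832 -0.25263292  0.13      ] [-0.0534 -0.0834] [ 0.52272003 -0.25334787  0.13119642]
at [ 0.5259 -0.2519  0.2998] phi 95.5 j7 2.22 F [-0.3  0.5  0.1] w 0.0008 t 2.525
[-0.0, -0.0022, 0.0998, 0.002]
[-0.0, -0.0023, 0.1498, 0.002]
```

View pics/w1.png

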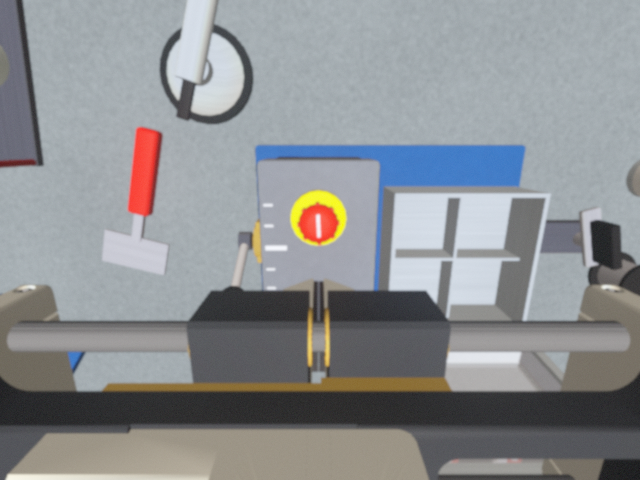

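The wrist view shows the red stop at (318,222), carrier at right with its dividers, and the throttle rod at (240,265). Pressing the stop.

jog_arm:
  moves:
    - [0,-0.001,0.06,0]
    - [0,-0.001,0.12,0]
    - [0,-0.001,0.145,0]
    - [0,-0.001,0.152,0]
    - [0,-0.001,0.157,0]
    - [0,-0.001,0.161,0]
    - [0,-0.001,0.164,0]
    - [0,-0.001,0.1655,0]
    - [0,-0.001,0.1655,0]

```text
clock: 3.65
position: [0.5267, -0.2548, 0.1354]
ee_rot: [-0.148, 3.136, -0.001]
force: [-1.1, 0.5, 6.5]
width: 0.006
gripper_force: 3.4
```

jog_arm:
  moves:
    - [0,0,0.001,0]
    - [0,0,0.0015,0]
    - [0,0,0.0015,0]
    - [0,0,-0.06,0]
    - [0,0,-0.12,0]
    - [0,0,-0.16,0]
    - [0,0,-0.16,0]

```text
clock: 4.53
position: [0.5273, -0.2557, 0.2979]
ee_rot: [-0.147, 3.132, -0.004]
force: [-0.2, 0.4, -0.3]
width: 0.0
gripper_force: 0.0
```

```bash
python3 - <<'E'
from h import *
for n in("top","wrist","scene"):
    g=grab(n); W=cloud(g); hsv=cv2.cvtColor(g[0]["color"],cv2.COLOR_RGB2HSV)
    L=(W[...,:2]-O)@A
    m=((hsv[...,0]<6)|(hsv[...,0]>174))&(hsv[...,1]>150)&(np.hypot(L[...,0]+.05,L[...,1]+.085)<.018)&(W[...,2]>.1); print(n,m.sum(),np.nanpercentile(W[m][:,2],[50,80,95]))
    if n=="wrist": save(g,"w2")
    if n=="top":
        m=(W[...,0]>.2)&(W[...,0]<.8)&(W[...,1]>.05)&(W[...,1]<.5)&(abs(W[...,2]-.085)<.005)&(hsv[...,2]<70)
        k,l,st,ce=cv2.connectedComponentsWithStats(m.astype(np.uint8))
        for i in range(1,k):
            if st[i,4]>15: print("cap",st[i,4],ray(g,*ce[i],.085).round(4))
s=arm.observe(); print(np.round(s["joints"],2),s["clock"])
E
python3 -c "
import cv2;i=cv2.imread('pics/w2.png')[140:300,220:420];cv2.imwrite('pics/w2c.png',cv2.resize(i,None,fx=3,fy=3))"
```

```text
top 61 [0.12593993 0.1283478  0.13056593]
cap 17 [0.5571 0.3818 0.085 ]
wrist 777 [0.12605904 0.1271369  0.1278089 ]
scene 143 [0.12519227 0.12746439 0.12953854]
[-0.06  0.35  0.58  1.63 -0.2   1.22  2.23] 4.675
```

View pics/w2c.png

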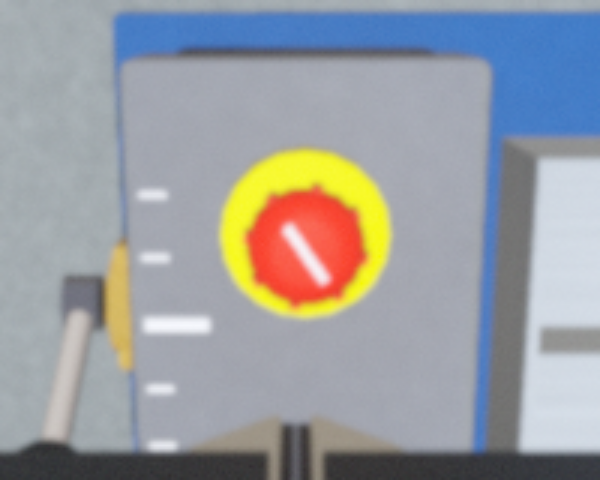

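Stop is latched (head at .126, its white line turned). On to the bottles.

```bash
cat >> h.py <<'E'
def caps(n="wrist",zc=.085):
    g=grab(n); W=cloud(g); V=g[0]["color"].max(-1); X,Y,Z=W[...,0],W[...,1],W[...,2]
    m=(X>.2)&(X<.8)&(Y>-.3)&(Y<.55)&(abs(Z-zc)<.006)&(V<75)
    k,l,st,ce=cv2.connectedComponentsWithStats(m.astype(np.uint8))
    for i in range(1,k):
        if st[i,4]>15:
            q=W[l==i]; (c,r)=cv2.minEnclosingCircle((q[:,:2]*1000).astype(np.float32))
            print(n,"cap",st[i,4],ray(g,*ce[i],zc).round(4),"circ",np.round(c,1),round(r,1))
    return g
E
python3 - <<'E'
from h import *
plan(((.451,.170,.25),95.4))
E
```

```text
at [ 0.5255 -0.2542  0.2934] phi 95.4 j7 2.23 F [-0.7  0.4 -0.4] w 0.0006 t 4.675
[0.0342, 0.4293, 0.0437, -0.0]
```

jog_arm:
  moves:
    - [0.034,0.43,0.0,0]
    - [0.034,0.43,0.0,0]
    - [0.034,0.43,0.0,0]
    - [0.034,0.43,0.0,0]
    - [0.034,0.43,0.0,0]
    - [0.034,0.43,0.043,0]
    - [0.034,0.43,0.043,0]
    - [0.034,0.43,0.043,0]
    - [0.034,0.43,0.043,0]
    - [0.034,0.43,0.043,0]
    - [0.034,0.43,0.043,0]
  hand: 0.07

```text
clock: 6.05
position: [0.4521, 0.1692, 0.2515]
ee_rot: [-0.144, 3.138, 0.0]
force: [0.1, -0.4, 0.6]
width: 0.763
gripper_force: 0.0
```

Run:
```python
from h import *
g=caps(); save(g,"w3"); caps("scene"); caps("top")
plan(((.451,.170,.25),95.4),((.451,.170,.077),95.4))
```

```text
wrist cap 112 [0.4289 0.3488 0.085 ] circ [430.  355.3] 13.3
wrist cap 16 [0.4261 0.3645 0.085 ] circ [426.3 364.1] 3.0
wrist cap 16 [0.4384 0.3699 0.085 ] circ [438.4 369.8] 3.5
scene cap 84 [0.4355 0.3592 0.085 ] circ [432.8 358.3] 18.8
scene cap 91 [0.5549 0.3757 0.085 ] circ [555.5 376.3] 16.3
scene cap 92 [0.4529 0.1702 0.085 ] circ [450.8 172. ] 17.7
scene cap 42 [0.7488 0.1972 0.085 ] circ [744.9 205.9] 22.0
top cap 41 [0.4303 0.3658 0.085 ] circ [430.9 362. ] 12.2
at [0.4519 0.1699 0.2515] phi 95.3 j7 1.27 F [ 0.5  1.2 -0.4] w 0.0699 t 6.2
[0.0009, 0.0002, 0.0015, -0.001]
[0.0009, 0.0002, 0.1745, -0.001]
```

View pics/w3.png

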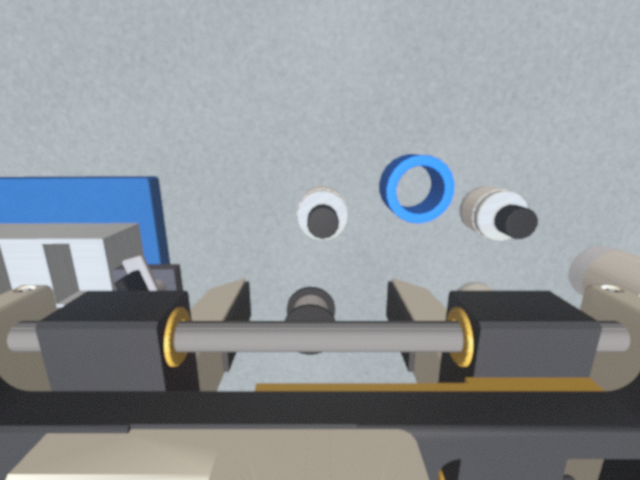

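Run:
```python
from h import *
g=grab("wrist"); W=cloud(g); c=g[0]["color"]; print(c[222,323],W[222,323])
print(ray(g,323,222,.085), proj(g,(.451,.17,.085)))
m=(c.max(-1)<85).astype(np.uint8); m[:195]=0;m[245:]=0;m[:,:290]=0;m[:,350:]=0
M=cv2.moments(m,True); print(M["m00"],M["m10"]/M["m00"],M["m01"]/M["m00"],ray(g,M["m10"]/M["m00"],M["m01"]/M["m00"],.085))
```

```text
[91 90 95] [0.44733275 0.17365139 0.0866523 ]
[0.44770155 0.17370779 0.085     ] [318.82543721 224.99473864]
58.0 321.36206896551727 208.8448275862069 [0.43515922 0.17093758 0.085     ]
```

jog_arm:
  moves:
    - [-0.001,0.001,0.06,0]
    - [-0.001,0.001,0.12,0]
    - [-0.001,0.001,0.16,0]
    - [-0.001,0.001,0.174,0]
    - [-0.001,0.001,0.174,0]
  hand: 0.07

```text
clock: 6.88
position: [0.4527, 0.1714, 0.0773]
ee_rot: [0.147, -3.138, 0.001]
force: [-0.2, 0.1, 0.5]
width: 0.763
gripper_force: 0.0
```

jog_arm:
  moves:
    - [0,0,0,0]
    - [0,0,0,0]
    - [0,0,0,0]
    - [0,0,-0.01,0]
    - [0,0,-0.03,0]
    - [0,0,-0.08,0]
    - [0,0,-0.14,0]
    - [0,0,-0.19,0]
    - [0,0,-0.19,0]
  hand: 0.015
  newtons: 20

```text
clock: 8.0
position: [0.4543, 0.1721, 0.2714]
ee_rot: [-0.147, 3.132, 0.006]
force: [0.3, 0.9, -2.8]
width: 0.332
gripper_force: 20.0
```

Run:
```python
from h import *
plan((S(.032,.107,.27),95.4),(S(.032,.107,.14),95.4),(S(.032,.107,.128),95.4))
```

```text
at [0.4543 0.1721 0.2714] phi 95.4 j7 1.27 F [ 0.3  0.9 -2.8] w 0.0305 t 8.0
[-0.1134, -0.2388, 0.0014, -0.0]
[-0.1125, -0.2393, 0.1314, -0.0]
[-0.1124, -0.2393, 0.1434, -0.0]
```

jog_arm:
  moves:
    - [-0.03,-0.06,0,0]
    - [-0.06,-0.12,0,0]
    - [-0.09,-0.18,0,0]
    - [-0.113,-0.239,0,0]
    - [-0.113,-0.239,0,0]
    - [-0.113,-0.239,0,0]
    - [-0.113,-0.239,0.05,0]
    - [-0.113,-0.239,0.1,0]
    - [-0.113,-0.239,0.13,0]
    - [-0.113,-0.239,0.138,0]
    - [-0.113,-0.239,0.142,0]
    - [-0.113,-0.239,0.142,0]

```text
clock: 9.5
position: [0.5903, -0.0535, 0.1298]
ee_rot: [-0.152, 3.13, 0.003]
force: [-3.5, 0.1, 34.0]
width: 0.163
gripper_force: 17.7
```

Run:
```python
from h import *
plan((S(.032,.107,.128),95.4)); g=grab("scene"); i=cv2.resize(g[0]["color"][200:400,180:400],None,fx=2.7,fy=2.7); cv2.imwrite("pics/s4.png",i[:,:,::-1])
```

```text
at [ 0.5903 -0.0535  0.1298] phi 95.5 j7 1.93 F [-3.5  0.1 34. ] w 0.015 t 9.5
[0.0008, -0.0015, 0.0018, 0.002]
```

View pics/s4.png

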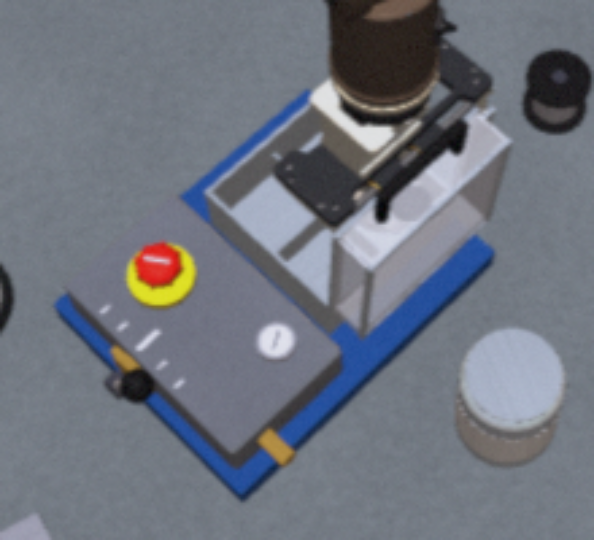

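jog_arm:
  moves:
    - [0,0,-0.01,0]
    - [0,0,-0.04,0]
    - [0,0,-0.1,0]
    - [0,0,-0.15,0]
    - [0,-0.06,-0.17,0]
    - [0,-0.12,-0.17,0]
    - [0,-0.18,-0.17,0]
    - [0,-0.24,-0.17,0]
    - [0,-0.24,-0.17,0]

```text
clock: 10.68
position: [0.6082, -0.2991, 0.2948]
ee_rot: [0.138, -3.137, 0.003]
force: [-0.3, 0.2, 0.2]
width: 0.164
gripper_force: 0.0
```

Run:
```python
from h import *
plan()
g=grab("scene"); i=cv2.resize(g[0]["color"][120:360,180:480],None,fx=2.6,fy=2.5); cv2.imwrite("pics/s5.png",i[:,:,::-1])
```

```text
at [ 0.6082 -0.2991  0.2948] phi 95.0 j7 2.26 F [-0.3  0.2  0.2] w 0.015 t 10.675
```

View pics/s5.png

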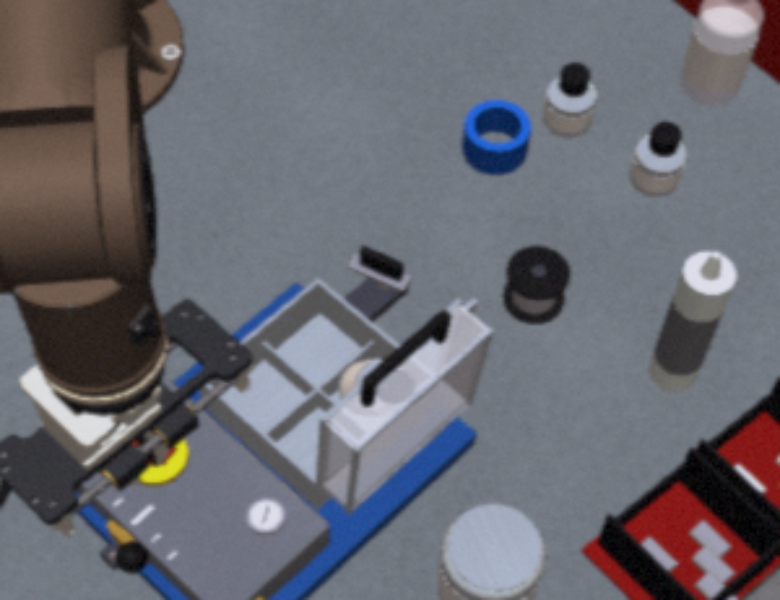

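Run:
```python
from h import *
plan((S(.0,.107,.30),95.4))
```

```text
at [ 0.6092 -0.2957  0.2947] phi 95.2 j7 2.26 F [0.5 1.1 0.1] w 0.015 t 10.725
[0.0296, 0.2413, -0.0052, -0.003]
```

jog_arm:
  moves:
    - [0.03,0.06,-0.005,0]
    - [0.03,0.12,-0.005,0]
    - [0.03,0.18,-0.005,0]
    - [0.03,0.24,-0.005,0]
    - [0.03,0.24,-0.005,0]
    - [0.03,0.24,-0.005,0]
  hand: 0.07

```text
clock: 11.48
position: [0.5572, -0.0567, 0.3004]
ee_rot: [0.153, -3.138, -0.001]
force: [0.2, -0.9, 1.2]
width: 0.743
gripper_force: 0.0
```

Run:
```python
from h import *
plan()
g=grab("wrist"); save(g,"w6"); W=cloud(g); L=(W[...,:2]-O)@A; np.savez("w60.npz",**g[0])
```

```text
at [ 0.5572 -0.0567  0.3004] phi 95.6 j7 1.83 F [ 0.2 -0.9  1.2] w 0.0682 t 11.475
```

View pics/w6.png

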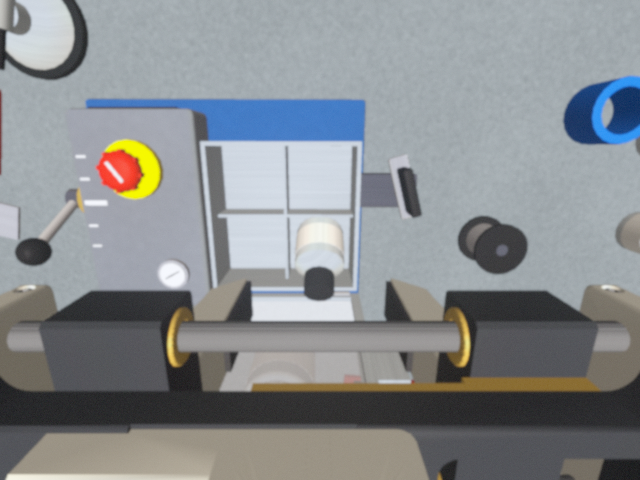

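Run:
```python
from m import load
from h import *
g=load("w6"); W=cloud(g); c=g[0]["color"]; L=(W[...,:2]-O)@A
for v in range(215,296,6): print(v,c[v,319],L[v,319].round(3),W[v,319,2].round(3))
print([ (u,L[275,u].round(3).tolist(),W[275,u,2].round(3)) for u in range(295,346,6)])
for z in (0,.085): print(proj(g,S(.032,.107,.05+z)))
```

```text
top bench z 0.0005080351068972896
housing ((574.6824951171875, -249.16885375976562), (219.5588836669922, 129.5803985595703), 5.4993181228637695) 2667
stop [ 0.5245 -0.2494  0.1306] [ 0.50778531 -0.27146869] [ 0.54270514 -0.23477074] 129
cap [172.28571429 228.18681319] 91 [0.5508 0.3737 0.085 ] [0.5508 0.3737 0.0847]
cap [254.47619048 266.66666667] 42 [0.4496 0.1704 0.085 ] [0.4496 0.1705 0.0844]
cap [177.80681818 276.05681818] 88 [0.4318 0.3581 0.085 ] [0.4318 0.3582 0.0845]
dark high right [ 0.6066 -0.3297  0.1459] 65
base ((549.6055297851562, -26.986328125), (255.7230224609375, 586.5228271484375), 7.152995586395264)
fin 75 [0.64654729 0.13705295 0.13825281] [0.49539006 0.01276759 0.11681756] [0.73561329 0.22629131 0.15910151]
scene bench z 2.700970625139573e-05
housing ((577.5587768554688, -249.28152465820312), (220.7472686767578, 129.68511962890625), 5.374600410461426) 3450
stop [ 0.5305 -0.2552  0.1295] [ 0.50753345 -0.27008206] [ 0.54667681 -0.23284576] 165
cap [400.77631579 149.52631579] 76 [0.4352 0.3604 0.085 ] [0.4351 0.3605 0.0849]
cap [435.49438202 173.62921348] 89 [0.555 
[... 714 characters left out ...]
 [0.029 0.109] 0.122
257 [213 221 230] [0.035 0.109] 0.123
263 [209 216 226] [0.041 0.109] 0.123
269 [72 74 78] [0.046 0.109] 0.128
275 [67 72 74] [0.05  0.109] 0.134
281 [70 72 75] [0.054 0.109] 0.14
287 [73 73 79] [0.059 0.109] 0.144
293 [70 72 75] [0.068 0.109] 0.137
[(295, [0.074, 0.081], np.float64(0.074)), (301, [0.074, 0.088], np.float64(0.073)), (307, [0.053, 0.097], np.float64(0.128)), (313, [0.05, 0.103], np.float64(0.134)), (319, [0.05, 0.109], np.float64(0.134)), (325, [0.05, 0.115], np.float64(0.134)), (331, [0.053, 0.121], np.float64(0.128)), (337, [0.062, 0.129], np.float64(0.103)), (343, [0.074, 0.138], np.float64(0.074))]
[317.27226014 235.84621524]
[316.9703181 258.2434139]
```

The bottle stands tilted about 40° toward the far wall, its bottom on the divider (cap at (319,283)). I'll re-grip it by the cap, lift so that it hangs, and set it down centred.

```bash
sed -i 's/^for n in("top","scene"):/if __name__=="__main__":\n  for n in("top","scene"):/' m.py
python3 - <<'E'
import re
t=open("m.py").read().split("if __name__")[0]; open("m.py","w").write(t)
from h import *
plan((S(.046,.1085,.30),95.4),(S(.046,.1085,.15),95.4),(S(.046,.1085,.139),95.4))
E
```

```text
at [ 0.5573 -0.0581  0.3004] phi 95.5 j7 1.83 F [ 0.6  0.1 -0.4] w 0.0696 t 11.525
[-0.0464, 0.0015, 0.0004, 0.001]
[-0.0464, 0.0015, 0.1504, 0.001]
[-0.0464, 0.0015, 0.1614, 0.001]
```

jog_arm:
  moves:
    - [-0.023,0.0005,0,0]
    - [-0.046,0.001,0,0]
    - [-0.046,0.001,0.05,0]
    - [-0.046,0.001,0.1,0]
    - [-0.046,0.001,0.14,0]
    - [-0.046,0.001,0.155,0]
    - [-0.046,0.001,0.161,0]
    - [-0.046,0.001,0.161,0]
  hand: 0.06

```text
clock: 12.52
position: [0.6041, -0.0538, 0.1403]
ee_rot: [-0.147, 3.137, -0.0]
force: [-0.2, 0.4, 0.4]
width: 0.652
gripper_force: 0.0
```

jog_arm:
  moves:
    - [0,0,0,0]
    - [0,0,0,0]
    - [0,0,0,0]
  hand: 0.015
  newtons: 20

```text
clock: 12.9
position: [0.6036, -0.0533, 0.1397]
ee_rot: [-0.148, 3.137, 0.0]
force: [0.5, -0.4, -0.1]
width: 0.375
gripper_force: 0.0
```

jog_arm:
  moves:
    - [0,0,0,0]
    - [0,0,0,0]
    - [0,0,0,0]

```text
clock: 13.28
position: [0.6036, -0.0533, 0.1394]
ee_rot: [-0.148, 3.138, 0.0]
force: [0.2, 0.6, 1.7]
width: 0.258
gripper_force: 17.8
```

jog_arm:
  moves:
    - [0,0,0,0]
    - [0,0,0,0]
    - [-0.005,0,-0.002,0]
    - [-0.005,0,0.001,0]
    - [-0.005,0,0.004,0]
    - [-0.005,0,0.004,0]
  hand: 0.06

```text
clock: 14.02
position: [0.6082, -0.0526, 0.1348]
ee_rot: [0.148, -3.138, -0.0]
force: [-1.4, -0.6, -0.9]
width: 0.653
gripper_force: 0.5
```

jog_arm:
  moves:
    - [0,0,0,0]
    - [0,0,0,0]
    - [0,0,0,0]
    - [0,0,0,0]
    - [0,0,0,0]
    - [0,0,0,0]
  hand: 0.015
  newtons: 20

```text
clock: 14.78
position: [0.6084, -0.0528, 0.1353]
ee_rot: [-0.148, 3.138, 0.0]
force: [-0.6, 1.7, 1.0]
width: 0.324
gripper_force: 20.0
```

jog_arm:
  moves:
    - [0,0,-0.003,0]
    - [0,0,-0.006,0]
    - [0,0,-0.01,0]
    - [0,0,-0.014,0]
    - [0,0,-0.02,0]
    - [0,0,-0.026,0]
    - [0,0,-0.033,0]
    - [0,0,-0.04,0]
    - [0,0,-0.04,0]
    - [0,0,-0.04,0]

```text
clock: 16.02
position: [0.6082, -0.0528, 0.1751]
ee_rot: [0.148, -3.138, -0.0]
force: [0.4, -0.1, -1.8]
width: 0.323
gripper_force: 19.9
```

```bash
cat > look.py <<'E'
from h import *; import sys
g=grab("scene"); W=cloud(g)
p=arm.observe()["position"]; u,v=proj(g,p).astype(int); s=110
i=g[0]["color"][max(v-80,0):v+80,u-s:u+s]; cv2.imwrite("pics/%s.png"%sys.argv[1],cv2.resize(i,None,fx=3.4,fy=3.4)[:,:,::-1]); print(u,v); plan()
E
python3 look.py s7
```

```text
327 260
at [ 0.6081 -0.0528  0.175 ] phi 95.4 j7 1.9 F [-0.9 -0.7 -2.3] w 0.03 t 16.075
```

View pics/s7.png

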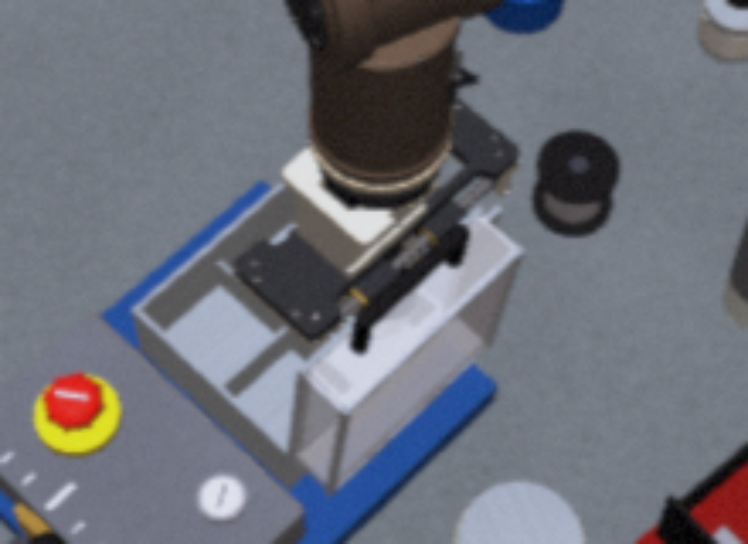

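```bash
cat > tilt.py <<'E'
from h import *
g=grab("wrist"); W=cloud(g); L=(W[...,:2]-O)@A; c=g[0]["color"]; p=arm.observe()["position"]; print("TCP S",((np.array(p[:2])-O)@A).round(4),p[2].round(4))
for v in range(190,300,5): print(v,c[v,319],L[v,319].round(3),W[v,319,2].round(3))
E
python3 tilt.py
```

```text
TCP S [0.0506 0.1075] 0.1749
190 [207 215 224] [0.011 0.108] 0.051
195 [209 211 207] [0.005 0.108] 0.118
200 [213 215 211] [0.007 0.108] 0.124
205 [242 240 229] [0.01  0.108] 0.127
210 [242 239 229] [0.012 0.108] 0.132
215 [243 239 229] [0.014 0.108] 0.136
220 [243 240 229] [0.016 0.108] 0.14
225 [242 239 229] [0.018 0.108] 0.143
230 [243 240 229] [0.02  0.108] 0.146
235 [234 233 228] [0.022 0.108] 0.149
240 [207 211 207] [0.024 0.108] 0.151
245 [206 210 207] [0.026 0.108] 0.155
250 [206 213 219] [0.028 0.108] 0.157
255 [207 215 224] [0.03  0.108] 0.159
260 [207 215 224] [0.033 0.108] 0.159
265 [212 219 229] [0.035 0.108] 0.161
270 [209 218 227] [0.038 0.108] 0.161
275 [207 215 224] [0.04  0.108] 0.161
280 [205 212 221] [0.043 0.108] 0.161
285 [66 65 67] [0.044 0.108] 0.166
290 [63 63 66] [0.046 0.108] 0.167
295 [61 59 64] [0.047 0.108] 0.171
```

jog_arm:
  moves:
    - [-0.003,0,0,0]
    - [-0.003,0,0.01,0]
    - [-0.003,0,0.02,0]
    - [-0.003,0,0.028,0]
    - [-0.003,0,0.033,0]
    - [-0.003,0,0.036,0]
    - [-0.003,0,0.036,0]

```text
clock: 17.0
position: [0.6106, -0.0527, 0.1384]
ee_rot: [0.148, -3.136, 0.0]
force: [-3.6, -1.1, -3.2]
width: 0.324
gripper_force: 21.3
```

```bash
python3 tilt.py | awk 'NR%2==1'; python3 -c "
from h import *; plan()"
```

```text
TCP S [0.0531 0.1074] 0.1385
195 [227 231 230] [0.006 0.108] 0.095
205 [242 243 240] [0.01  0.108] 0.101
215 [242 243 241] [0.015 0.108] 0.107
225 [243 244 242] [0.019 0.108] 0.112
235 [215 221 224] [0.023 0.108] 0.117
245 [208 215 220] [0.027 0.108] 0.123
255 [209 217 224] [0.031 0.108] 0.127
265 [211 219 228] [0.036 0.108] 0.128
275 [209 216 225] [0.042 0.108] 0.126
285 [71 71 77] [0.046 0.108] 0.131
295 [59 60 62] [0.05  0.108] 0.133
at [ 0.6106 -0.0527  0.1385] phi 95.4 j7 1.92 F [-3.9 -0.1 -2.6] w 0.0294 t 17.05
```

Run:
```python
from h import *
plan((S(.0531,.1075,.20),95.4),(S(-.024,.1075,.20),95.4))
```

```text
at [ 0.6106 -0.0527  0.1385] phi 95.4 j7 1.92 F [-3.9 -0.1 -2.6] w 0.0294 t 17.05
[0.0001, 0.0001, -0.0615, -0.0]
[0.0772, 0.0001, -0.0614, -0.0]
```

jog_arm:
  moves:
    - [0.003,0,-0.01,0]
    - [0.003,0,-0.025,0]
    - [0.003,0,-0.045,0]
    - [0.003,0,-0.061,0]
    - [0.02,0,-0.061,0]
    - [0.04,0,-0.061,0]
    - [0.06,0,-0.061,0]
    - [0.077,0,-0.061,0]
    - [0.077,0,-0.061,0]

```text
clock: 18.18
position: [0.5343, -0.06, 0.2012]
ee_rot: [-0.147, 3.137, 0.001]
force: [-0.2, -0.1, -1.8]
width: 0.321
gripper_force: 19.9
```

```bash
python3 tilt.py | awk 'NR%2==1'; python3 -c "
from h import *; plan()"
```

```text
TCP S [-0.0226  0.1074] 0.2012
195 [211 212 209] [-0.069  0.108] 0.144
205 [244 240 230] [-0.064  0.108] 0.153
215 [244 240 230] [-0.06   0.108] 0.161
225 [245 241 231] [-0.056  0.108] 0.168
235 [236 235 230] [-0.052  0.108] 0.175
245 [209 213 209] [-0.048  0.108] 0.181
255 [208 217 225] [-0.044  0.108] 0.186
265 [214 222 231] [-0.039  0.108] 0.187
275 [210 219 227] [-0.034  0.108] 0.187
285 [67 68 71] [-0.03   0.108] 0.191
295 [60 62 62] [-0.027  0.108] 0.198
at [ 0.5352 -0.0598  0.2012] phi 95.4 j7 1.88 F [ 0.5  0.2 -1.2] w 0.0301 t 18.225
```

jog_arm:
  moves:
    - [0,0,0.02,0]
    - [0,0,0.04,0]
    - [0,0,0.052,0]
    - [0,0,0.057,0]
    - [0,0,0.057,0]
    - [0.004,0,0.057,0]
    - [0.008,0,0.057,0]
    - [0.012,0,0.057,0]
    - [0.016,0,0.057,0]
    - [0.02,0,0.057,0]
    - [0.024,0,0.057,0]
    - [0.028,0,0.057,0]
    - [0.032,0,0.057,0]
    - [0.036,0,0.057,0]
    - [0.036,0,0.057,0]

```text
clock: 20.1
position: [0.498, -0.0633, 0.1431]
ee_rot: [0.147, -3.137, -0.0]
force: [-1.0, -0.3, 0.4]
width: 0.17
gripper_force: 0.8
```

```bash
python3 tilt.py | awk 'NR%2==1'; python3 -c "
from h import *; plan()"
```

```text
TCP S [-0.0596  0.1075] 0.1432
195 [ 75 138 216] [-0.099  0.108] 0.038
205 [ 73 136 212] [-0.091  0.108] 0.038
215 [ 77 138 214] [-0.083  0.108] 0.039
225 [158 160 162] [-0.078  0.108] 0.051
235 [160 159 158] [-0.079  0.108] 0.08
245 [160 160 159] [-0.079  0.108] 0.104
255 [222 224 227] [-0.075  0.108] 0.111
265 [196 199 197] [-0.067  0.108] 0.105
275 [226 234 244] [-0.063  0.108] 0.11
285 [226 234 243] [-0.057  0.108] 0.113
295 [135 141 141] [-0.054  0.108] 0.119
at [ 0.4984 -0.0633  0.1432] phi 95.4 j7 1.92 F [-1.   0.9  0.3] w 0.0154 t 20.15
```

jog_arm:
  moves:
    - [0,0,-0.02,0]
    - [0,0,-0.06,0]
    - [0,0,-0.12,0]
    - [-0.02,0,-0.16,0]
    - [-0.02,0,-0.16,0]

```text
clock: 20.78
position: [0.5215, -0.0613, 0.3063]
ee_rot: [-0.149, 3.132, -0.0]
force: [0.0, 0.4, -1.1]
width: 0.165
gripper_force: 0.0
```

Run:
```python
from h import *
plan()
g=grab("wrist"); W=cloud(g); L=(W[...,:2]-O)@A; c=g[0]["color"]
i=cv2.resize(c[90:310,200:480],None,fx=2.7,fy=2.7); cv2.imwrite("pics/w8.png",i[:,:,::-1])
uc=int(proj(g,S(-.037,.108,.12))[0]); print(uc)
for v in range(160,300,5): print(v,c[v,uc],L[v,uc].round(3),W[v,uc,2].round(3))
```

```text
at [ 0.5215 -0.0613  0.3063] phi 95.4 j7 1.82 F [ 0.   0.4 -1.1] w 0.0151 t 20.775
319
160 [ 69 125 199] [-0.092  0.108] 0.038
165 [ 66 124 197] [-0.086  0.108] 0.04
170 [ 73 125 198] [-0.08   0.108] 0.038
175 [146 147 148] [-0.078  0.108] 0.082
180 [209 217 226] [-0.076  0.108] 0.111
185 [211 220 229] [-0.07   0.108] 0.103
190 [211 219 229] [-0.065  0.108] 0.108
195 [65 70 79] [-0.063  0.108] 0.125
200 [88 89 93] [-0.06   0.108] 0.136
205 [89 90 95] [-0.055  0.108] 0.136
210 [87 86 92] [-0.05   0.108] 0.136
215 [86 85 93] [-0.045  0.108] 0.135
220 [84 85 90] [-0.04   0.108] 0.136
225 [85 86 92] [-0.035  0.108] 0.135
230 [205 212 216] [-0.021  0.108] 0.1
235 [183 188 194] [-0.002  0.108] 0.051
240 [147 148 148] [-0.002  0.108] 0.072
245 [209 217 227] [-0.     0.108] 0.087
250 [211 218 229] [0.017 0.108] 0.051
255 [210 218 228] [nan nan] nan
260 [210 218 228] [0.03  0.108] 0.052
265 [211 218 228] [0.038 0.108] 0.05
270 [208 216 226] [0.045 0.108] 0.049
275 [208 216 225] [0.051 0.108] 0.051
280 [211 219 229] [0.058 0.108] 0.05
285 [211 220 229] [0.065 0.108] 0.052
290 [193 200 208] [0.072 0.108] 0.051
295 [146 146 145] [0.073 0.108] 0.064
```

View pics/w8.png

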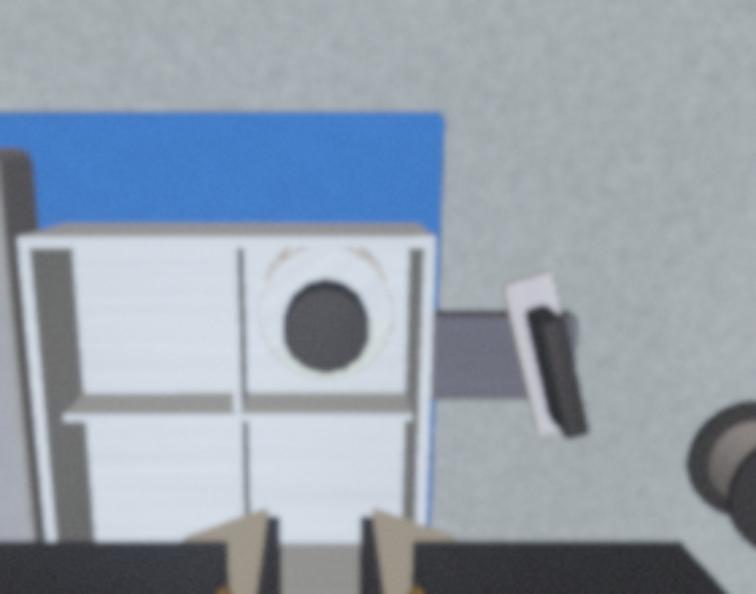

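The bottle now stands upright in the near-left compartment (cap at crop (325,325), top flat at z .136). Next bottle.

Run:
```python
from h import *
g=grab("top"); print("cleaner",ray(g,93,246,.2))
g2=caps("scene"); print("cleaner",ray(g2,466,107,.2))
caps("top")
plan(((.434,.359,.29),95.4),((.434,.359,.25),95.4))
```

```text
cleaner [0.49651801 0.51723317 0.2       ]
scene cap 80 [0.4352 0.3595 0.085 ] circ [433.4 359.6] 18.2
scene cap 93 [0.5551 0.3747 0.085 ] circ [554.5 376.2] 16.8
scene cap 42 [0.7504 0.1983 0.085 ] circ [745.5 205.6] 21.5
cleaner [0.50129389 0.51701723 0.2       ]
top cap 88 [0.5509 0.3746 0.085 ] circ [551.1 374.7] 14.7
top cap 89 [0.432  0.3582 0.085 ] circ [431.9 358.5] 14.4
at [ 0.5177 -0.0613  0.3019] phi 95.4 j7 1.82 F [-0.6 -0.4  0.7] w 0.0152 t 20.975
[0.0439, 0.4263, 0.0121, -0.0]
[0.0438, 0.4263, 0.0521, -0.0]
```

jog_arm:
  moves:
    - [0.044,0.426,0.0,0]
    - [0.044,0.426,0.0,0]
    - [0.044,0.426,0.0,0]
    - [0.044,0.426,0.0,0]
    - [0.044,0.426,0.012,0]
    - [0.044,0.426,0.052,0]
    - [0.044,0.426,0.052,0]
    - [0.044,0.426,0.052,0]
    - [0.044,0.426,0.052,0]
    - [0.044,0.426,0.052,0]
    - [0.044,0.426,0.052,0]
  hand: 0.07

```text
clock: 22.35
position: [0.4356, 0.3575, 0.2518]
ee_rot: [-0.144, 3.138, 0.001]
force: [-0.2, 0.2, -0.2]
width: 0.766
gripper_force: 0.0
```

```bash
cat > cw.py <<'E'
from h import *
g=grab("wrist"); W=cloud(g); p=np.array(arm.observe()["position"]); V=g[0]["color"].max(-1)
m=(np.hypot(W[...,0]-p[0],W[...,1]-p[1])<.06)&(abs(W[...,2]-.085)<.005)&(V<115)
m[290:]=0; k,l,st,ce=cv2.connectedComponentsWithStats(m.astype(np.uint8)); i=1+st[1:,4].argmax()
c,r=cv2.minEnclosingCircle((W[l==i][:,:2]*1000).astype(np.float32)); print(st[i],ray(g,*ce[i],.085).round(4),np.round(c,1),r)
E
python3 cw.py
python3 - <<'E'
from h import *
plan(((.4335,.3595,.25),95.4),((.4335,.3595,.075),95.4))
E
```

```text
[310 206  30  31 732] [0.4306 0.3627 0.085 ] [431.  362.9] 14.915278434753418
at [0.4355 0.3577 0.2518] phi 95.3 j7 0.98 F [ 0.2 -0.2 -0.1] w 0.07 t 22.4
[0.0018, 0.0019, 0.0018, -0.002]
[0.0019, 0.0018, 0.1768, -0.002]
```

jog_arm:
  moves:
    - [0.0033,0.003,0.06,0]
    - [0.0033,0.003,0.12,0]
    - [0.0033,0.003,0.16,0]
    - [0.0033,0.003,0.1765,0]
    - [0.0033,0.003,0.1765,0]
    - [0.0033,0.003,0.1765,0]
  hand: 0.07

```text
clock: 23.15
position: [0.4324, 0.3621, 0.0765]
ee_rot: [-0.147, 3.136, 0.003]
force: [0.1, 0.1, 0.4]
width: 0.758
gripper_force: 0.0
```

jog_arm:
  moves:
    - [0,0,0,0]
    - [0,0,0,0]
    - [0,0,0,0]
    - [0,0,0,0]
    - [0,0,0,0]
    - [0,0,0,0]
    - [0,0,-0.005,0]
    - [0,0,-0.013,0]
    - [0,0,-0.025,0]
    - [0,0,-0.04,0]
    - [0,0,-0.058,0]
    - [0,0,-0.08,0]
    - [0,0,-0.1,0]
    - [0,0,-0.12,0]
    - [0,0,-0.14,0]
    - [0,0,-0.16,0]
    - [0,0,-0.175,0]
    - [0,0,-0.185,0]
    - [0,0,-0.19,0]
    - [0,0,-0.19,0]
  hand: 0.015
  newtons: 40

```text
clock: 25.65
position: [0.4313, 0.3613, 0.2647]
ee_rot: [0.148, -3.138, 0.0]
force: [0.3, 0.2, -3.2]
width: 0.339
gripper_force: 39.9
```

```bash
cat > tilt2.py <<'E'
from h import *
g=grab("wrist"); W=cloud(g); L=(W[...,:2]-O)@A; c=g[0]["color"]; s=arm.observe(); p=s["position"]
T=(np.array(p[:2])-O)@A; u=319; D=L[:,u]-T; z=W[:,u,2]-p[2]
for v in range(170,305,8): print(v,c[v,u],D[v].round(3),z[v].round(3))
plan()
E
python3 tilt2.py
```

```text
170 [179 187 191] [-0.046  0.001] -0.262
178 [183 191 195] [-0.036  0.001] -0.264
186 [182 191 196] [-0.027  0.001] -0.263
194 [185 193 197] [-0.017  0.001] -0.264
202 [176 186 190] [-0.007  0.001] -0.264
210 [177 186 191] [0.003 0.001] -0.263
218 [180 188 193] [0.013 0.001] -0.263
226 [192 186 177] [-0.026  0.   ] -0.055
234 [222 221 220] [-0.026  0.   ] -0.035
242 [223 226 228] [-0.025  0.   ] -0.023
250 [224 232 241] [-0.021  0.   ] -0.021
258 [229 238 247] [-0.018  0.   ] -0.017
266 [224 229 232] [-0.015  0.   ] -0.014
274 [57 66 69] [-0.015  0.   ] -0.004
282 [62 62 68] [-0.015  0.   ] 0.006
290 [93 91 94] [-0.013  0.   ] 0.012
298 [87 88 88] [-0.009  0.   ] 0.011
at [0.4311 0.3612 0.2643] phi 95.4 j7 0.97 F [-1.  -0.3 -2.5] w 0.0313 t 25.7
```

Run:
```python
from h import *
plan((S(-.038,.033,.265),95.4))
```

```text
at [0.4311 0.3612 0.2643] phi 95.4 j7 0.97 F [-1.  -0.3 -2.5] w 0.0313 t 25.7
[-0.0487, -0.5033, -0.0005, -0.0]
```

jog_arm:
  moves:
    - [-0.001,-0.008,0,0]
    - [-0.002,-0.022,0,0]
    - [-0.004,-0.042,0,0]
    - [-0.006,-0.067,0,0]
    - [-0.009,-0.097,0,0]
    - [-0.012,-0.13,0,0]
    - [-0.016,-0.164,0,0]
    - [-0.019,-0.198,0,0]
    - [-0.022,-0.232,0,0]
    - [-0.026,-0.266,0,0]
    - [-0.029,-0.3,0,0]
    - [-0.032,-0.334,0,0]
    - [-0.036,-0.368,0,0]
    - [-0.039,-0.402,0,0]
    - [-0.042,-0.434,0,0]
    - [-0.045,-0.46,0,0]
    - [-0.047,-0.48,0,0]
    - [-0.048,-0.494,0,0]
    - [-0.049,-0.501,0,0]
    - [-0.049,-0.503,0,0]

```text
clock: 28.2
position: [0.5272, -0.135, 0.2647]
ee_rot: [0.147, -3.138, -0.0]
force: [-0.4, -0.1, -2.2]
width: 0.34
gripper_force: 39.9
```

```bash
python3 tilt2.py|tail -11
python3 - <<'E'
from h import *
plan((S(-.038,.033,.135),95.4),(S(-.038,.033,.125),95.4))
E
```

```text
226 [177 171 163] [-0.026  0.   ] -0.055
234 [205 204 203] [-0.026  0.   ] -0.036
242 [206 209 212] [-0.025  0.   ] -0.024
250 [208 216 226] [-0.022  0.   ] -0.02
258 [214 222 231] [-0.018  0.   ] -0.018
266 [209 213 217] [-0.015  0.   ] -0.014
274 [55 59 61] [-0.015  0.   ] -0.005
282 [50 54 59] [-0.015  0.   ] 0.006
290 [83 82 86] [-0.013  0.   ] 0.012
298 [76 75 76] [-0.009  0.   ] 0.011
at [ 0.5273 -0.1348  0.2647] phi 95.4 j7 2.0 F [-0.3 -0.5 -2. ] w 0.0311 t 28.25
at [ 0.5273 -0.1348  0.2647] phi 95.4 j7 2.0 F [-0.3 -0.5 -2. ] w 0.0311 t 28.25
[0.0003, -0.0005, 0.1297, 0.0]
[0.0003, -0.0005, 0.1397, 0.0]
```

jog_arm:
  moves:
    - [0,0,0.015,0]
    - [0,0,0.04,0]
    - [0,0,0.07,0]
    - [0,0,0.095,0]
    - [0,0,0.115,0]
    - [0,0,0.128,0]
    - [0,0,0.135,0]
    - [0,0,0.139,0]
    - [0,0,0.139,0]

```text
clock: 29.38
position: [0.5275, -0.1348, 0.1259]
ee_rot: [-0.148, 3.138, 0.0]
force: [0.6, 0.9, -2.2]
width: 0.337
gripper_force: 39.9
```

jog_arm:
  moves:
    - [0,0,0,0]
    - [0,0,0,0]
    - [0,0,0,0]
    - [0,0,-0.01,0]
    - [0,0,-0.03,0]
    - [0,0,-0.08,0]
    - [0,0,-0.14,0]
    - [0,0,-0.17,0]
    - [0,0,-0.17,0]
  hand: 0.05

```text
clock: 30.5
position: [0.5286, -0.1355, 0.2989]
ee_rot: [-0.147, 3.133, -0.001]
force: [-0.2, 0.7, -0.4]
width: 0.545
gripper_force: 0.0
```

Run:
```python
from h import *
g=grab("wrist"); W=cloud(g); L=(W[...,:2]-O)@A; V=g[0]["color"].max(-1)
m=(abs(W[...,2]-.136)<.004)&(V<115)&(abs(L[...,0])<.08)&(L[...,1]>-.02)&(L[...,1]<.15); m[290:]=0
k,l,st,ce=cv2.connectedComponentsWithStats(m.astype(np.uint8))
for i in range(1,k):
    if st[i,4]>40: print(st[i],L[l==i].mean(0).round(4),W[l==i][:,2].std())
caps("scene"); caps("top")
plan(((.553,.3755,.29),65),((.553,.3755,.25),65))
```

```text
[383 198  34  31 788] [-0.0485  0.1082] 0.0008103309205202668
[305 210  31  30 731] [-0.0378  0.0341] 0.0007971244525931913
scene cap 90 [0.5549 0.3754 0.085 ] circ [555.1 377.2] 18.7
scene cap 46 [0.7492 0.1972 0.085 ] circ [744.6 206.5] 22.0
top cap 90 [0.5507 0.3739 0.085 ] circ [550.5 374.4] 14.4
at [ 0.5268 -0.1347  0.295 ] phi 95.4 j7 1.98 F [ 0.3 -0.4 -0.8] w 0.0502 t 30.65
[-0.074, 0.5054, 0.0052, 0.53]
[-0.0741, 0.5054, 0.0452, 0.53]
```

jog_arm:
  moves:
    - [-0.074,0.505,0.005,0.15]
    - [-0.074,0.505,0.005,0.3]
    - [-0.074,0.505,0.005,0.45]
    - [-0.074,0.505,0.005,0.53]
    - [-0.074,0.505,0.005,0.53]
    - [-0.074,0.505,0.005,0.53]
    - [-0.074,0.505,0.045,0.53]
    - [-0.074,0.505,0.045,0.53]
    - [-0.074,0.505,0.045,0.53]
    - [-0.074,0.505,0.045,0.53]
    - [-0.074,0.505,0.045,0.53]
    - [-0.074,0.505,0.045,0.53]
  hand: 0.07

```text
clock: 32.15
position: [0.5545, 0.3728, 0.2517]
ee_rot: [0.683, 3.065, 0.001]
force: [0.2, 0.1, 0.5]
width: 0.76
gripper_force: 0.0
```

```bash
python3 cw.py
python3 - <<'E'
from h import *
plan(((.552,.3765,.25),65),((.552,.3765,.075),65))
E
```

```text
[308 204  30  31 728] [0.5506 0.3792 0.085 ] [551.  379.3] 14.855093002319336
at [0.5543 0.3732 0.2516] phi 64.9 j7 0.66 F [ 0.5 -0.1  0.1] w 0.0703 t 32.2
[0.0035, 0.002, 0.0016, -0.002]
[0.0036, 0.0019, 0.1766, -0.002]
```

jog_arm:
  moves:
    - [0.0035,0.002,0.06,0]
    - [0.0035,0.002,0.12,0]
    - [0.0035,0.002,0.16,0]
    - [0.0035,0.002,0.1765,0]
    - [0.0035,0.002,0.1765,0]
    - [0.0035,0.002,0.1765,0]
  hand: 0.07

```text
clock: 32.95
position: [0.5526, 0.3787, 0.0764]
ee_rot: [0.679, 3.065, 0.004]
force: [0.2, -0.1, 0.9]
width: 0.764
gripper_force: 0.0
```

jog_arm:
  moves:
    - [0,0,0,0]
    - [0,0,0,0]
    - [0,0,0,0]
    - [0,0,0,0]
    - [0,0,0,0]
    - [0,0,0,0]
    - [0,0,-0.005,0]
    - [0,0,-0.013,0]
    - [0,0,-0.025,0]
    - [0,0,-0.04,0]
    - [0,0,-0.058,0]
    - [0,0,-0.08,0]
    - [0,0,-0.1,0]
    - [0,0,-0.12,0]
    - [0,0,-0.14,0]
    - [0,0,-0.16,0]
    - [0,0,-0.175,0]
    - [0,0,-0.185,0]
    - [0,0,-0.19,0]
    - [0,0,-0.19,0]
  hand: 0.015
  newtons: 40

```text
clock: 35.45
position: [0.5512, 0.3781, 0.2642]
ee_rot: [-0.679, -3.067, 0.0]
force: [0.1, -0.6, -2.6]
width: 0.339
gripper_force: 40.0
```

```bash
python3 tilt2.py|tail -11
python3 - <<'E'
from h import *
plan((S(.036,.033,.265),95.4))
E
```

```text
226 [186 179 169] [-0.022  0.014] -0.054
234 [202 201 200] [-0.022  0.014] -0.034
242 [226 231 237] [-0.021  0.014] -0.022
250 [224 233 242] [-0.019  0.012] -0.019
258 [230 238 248] [-0.015  0.01 ] -0.016
266 [216 219 220] [-0.013  0.008] -0.014
274 [63 64 68] [-0.012  0.008] -0.003
282 [58 61 66] [-0.013  0.009] 0.008
290 [92 90 93] [-0.011  0.007] 0.011
298 [85 86 89] [-0.007  0.005] 0.011
at [0.5511 0.3781 0.2637] phi 65.0 j7 0.65 F [-0.4 -0.1 -1.7] w 0.0312 t 35.5
at [0.5511 0.3781 0.2637] phi 65.0 j7 0.65 F [-0.4 -0.1 -1.7] w 0.0312 t 35.5
[-0.2587, -0.4381, -0.0011, -0.53]
```

jog_arm:
  moves:
    - [-0.004,-0.007,0,-0.02]
    - [-0.011,-0.019,0,-0.06]
    - [-0.022,-0.037,0,-0.12]
    - [-0.034,-0.058,0,-0.19]
    - [-0.05,-0.084,0,-0.26]
    - [-0.067,-0.113,0,-0.33]
    - [-0.084,-0.143,0,-0.4]
    - [-0.102,-0.172,0,-0.46]
    - [-0.119,-0.202,0,-0.51]
    - [-0.137,-0.232,0,-0.53]
    - [-0.154,-0.261,0,-0.53]
    - [-0.172,-0.291,0,-0.53]
    - [-0.189,-0.321,0,-0.53]
    - [-0.207,-0.35,0,-0.53]
    - [-0.223,-0.378,0,-0.53]
    - [-0.237,-0.401,0,-0.53]
    - [-0.247,-0.418,0,-0.53]
    - [-0.254,-0.43,0,-0.53]
    - [-0.258,-0.436,0,-0.53]
    - [-0.2585,-0.438,0,-0.53]

```text
clock: 38.0
position: [0.6007, -0.1278, 0.2641]
ee_rot: [0.148, -3.138, -0.0]
force: [-0.9, 0.3, -1.4]
width: 0.343
gripper_force: 40.0
```

```bash
python3 tilt2.py|tail -11
python3 - <<'E'
from h import *
plan((S(.036,.033,.135),95.4),(S(.036,.033,.125),95.4))
E
```

```text
226 [177 172 163] [-0.027  0.   ] -0.054
234 [190 188 188] [-0.027  0.   ] -0.033
242 [210 216 222] [-0.025  0.   ] -0.022
250 [208 216 225] [-0.022  0.   ] -0.02
258 [213 221 231] [-0.018  0.   ] -0.017
266 [200 202 203] [-0.015  0.   ] -0.014
274 [54 56 64] [-0.015  0.   ] -0.003
282 [51 52 58] [-0.015  0.   ] 0.007
290 [78 76 81] [-0.013  0.   ] 0.012
298 [75 74 77] [-0.009  0.   ] 0.011
at [ 0.6006 -0.1277  0.2641] phi 95.4 j7 1.97 F [ 0.8  0.1 -1.8] w 0.031 t 38.05
at [ 0.6006 -0.1277  0.2641] phi 95.4 j7 1.97 F [ 0.8  0.1 -1.8] w 0.031 t 38.05
[0.0001, -0.0006, 0.1291, 0.0]
[0.0001, -0.0006, 0.1391, 0.0]
```

jog_arm:
  moves:
    - [0,-0.0005,0.015,0]
    - [0,-0.0005,0.04,0]
    - [0,-0.0005,0.07,0]
    - [0,-0.0005,0.095,0]
    - [0,-0.0005,0.115,0]
    - [0,-0.0005,0.128,0]
    - [0,-0.0005,0.135,0]
    - [0,-0.0005,0.1385,0]
    - [0,-0.0005,0.1385,0]

```text
clock: 39.17
position: [0.6009, -0.1286, 0.126]
ee_rot: [-0.148, 3.138, -0.0]
force: [-0.5, -0.3, -2.4]
width: 0.336
gripper_force: 40.0
```

jog_arm:
  moves:
    - [0,0,0,0]
    - [0,0,0,0]
    - [0,0,0,0]
    - [0,0,-0.01,0]
    - [0,0,-0.03,0]
    - [0,0,-0.08,0]
    - [0,0,-0.14,0]
    - [0,0,-0.19,0]
    - [0.05,0,-0.24,0]
    - [0.05,0,-0.24,0]
    - [0.05,0,-0.24,0]
  hand: 0.05

```text
clock: 40.55
position: [0.5509, -0.1331, 0.3665]
ee_rot: [-0.148, 3.136, 0.001]
force: [-0.1, 0.5, -0.2]
width: 0.549
gripper_force: 0.0
```

Run:
```python
from h import *
g=grab("wrist"); W=cloud(g); L=(W[...,:2]-O)@A; V=g[0]["color"].max(-1); save(g,"w9")
m=(abs(W[...,2]-.136)<.004)&(V<115)&(abs(L[...,0])<.08)&(L[...,1]>-.02)&(L[...,1]<.15); m[290:]=0
k,l,st,ce=cv2.connectedComponentsWithStats(m.astype(np.uint8))
for i in range(1,k):
    if st[i,4]>40: print(st[i],L[l==i].mean(0).round(4),W[l==i][:,2].std())
for n in("top","scene"):
    g=caps(n); W=cloud(g); L=(W[...,:2]-O)@A; V=g[0]["color"].max(-1); z=W[...,2]
    m=(z>.29)&(z<.34)&(V<70)&(L[...,1]>-.0)&(L[...,1]<.14)&(L[...,0]>.09)&(L[...,0]<.15); q=np.c_[L[m],z[m]]; print(n,len(q),np.percentile(q,[3,50,97],0).round(4).tolist() if len(q)>3 else "")
plan()
```

```text
[372 169  27  27 539] [-0.0482  0.1077] 0.0008278244049079509
[307 180  25  25 508] [-0.0374  0.034 ] 0.0008153901826308138
[307 242  24  25 471] [0.0358 0.0325] 0.0008857797275683538
top 139 [[0.1112, 0.0284, 0.2943], [0.1163, 0.0668, 0.3104], [0.1204, 0.1154, 0.3143]]
scene cap 43 [0.7498 0.198  0.085 ] circ [744.4 208.3] 22.1
scene 220 [[0.1165, 0.0239, 0.2944], [0.1219, 0.0674, 0.3094], [0.1256, 0.1122, 0.3141]]
at [ 0.5511 -0.1326  0.3643] phi 95.4 j7 1.94 F [-0.2  0.2 -1.3] w 0.0503 t 40.7
```

```bash
cat >> h.py <<'E'
def H(t): return np.array([.079-.197*np.cos(t)+.015*np.sin(t), .1115+.197*np.sin(t)+.015*np.cos(t)])
E
python3 - <<'E'
from h import *
print(H(1.7))
T=[(S(.119,.068,.365),95.4),(S(.147,.068,.365),95.4),(S(.147,.068,.307),95.4)]
for t in np.arange(1.7,.55,-.1): x,z=H(t); T.append((S(x+.0155,.068,z-.001),95.4))
plan(*T)
E
```

```text
[0.11925734 0.3049253 ]
at [ 0.5511 -0.1326  0.3643] phi 95.4 j7 1.94 F [-0.2  0.2 -1.3] w 0.0503 t 40.7
[-0.1327, 0.0345, -0.0009, 0.001]
[-0.1607, 0.0345, -0.001, 0.001]
[-0.1608, 0.0345, 0.057, 0.001]
[-0.1486, 0.0345, 0.0601, 0.001]
[-0.1291, 0.0345, 0.0571, 0.001]
[-0.1094, 0.0345, 0.0561, 0.001]
[-0.0896, 0.0345, 0.057, 0.001]
[-0.0701, 0.0345, 0.0599, 0.001]
[-0.0509, 0.0345, 0.0647, 0.001]
[-0.0324, 0.0345, 0.0714, 0.001]
[-0.0146, 0.0345, 0.08, 0.001]
[0.0023, 0.0345, 0.0902, 0.001]
[0.0181, 0.0345, 0.1021, 0.001]
[0.0326, 0.0345, 0.1155, 0.001]
[0.0456, 0.0344, 0.1303, 0.001]
```

jog_arm:
  moves:
    - [-0.05,0.0345,-0.005,0]
    - [-0.1,0.0345,-0.005,0]
    - [-0.16,0.0345,-0.005,0]
    - [-0.16,0.0345,-0.005,0]
    - [-0.16,0.0345,-0.005,0]
    - [-0.16,0.0345,0.03,0]
    - [-0.16,0.0345,0.05,0]
    - [-0.16,0.0345,0.057,0]
    - [-0.16,0.0345,0.057,0]
  hand: 0
  newtons: 20

```text
clock: 41.82
position: [0.7065, -0.0841, 0.3096]
ee_rot: [-0.147, 3.138, 0.0]
force: [-0.1, 1.0, 0.7]
width: -0.0
gripper_force: 0.0
```

Run:
```python
from h import *
s=arm.observe(); print(((np.array(s["position"][:2])-O)@A).round(4))
T=[]
for t in np.arange(1.7,.55,-.1): x,z=H(t); T.append((S(x+.0155,.068,z-.001),95.4))
plan(*T)
```

```text
[0.1456 0.067 ]
at [ 0.7065 -0.0841  0.3096] phi 95.4 j7 1.89 F [-0.1  1.   0.7] w -0.0 t 41.825
[0.0108, 0.0009, 0.0056, -0.001]
[0.0303, 0.0009, 0.0026, -0.001]
[0.0501, 0.0009, 0.0015, -0.001]
[0.0698, 0.0009, 0.0023, -0.001]
[0.0893, 0.0008, 0.0052, -0.001]
[0.1085, 0.0008, 0.01, -0.001]
[0.1271, 0.0008, 0.0166, -0.001]
[0.1449, 0.0008, 0.0251, -0.001]
[0.1618, 0.0007, 0.0353, -0.001]
[0.1776, 0.0007, 0.0472, -0.001]
[0.1921, 0.0007, 0.0606, -0.001]
[0.2052, 0.0007, 0.0753, -0.001]
```

jog_arm:
  moves:
    - [0.01,0.001,0.005,0]
    - [0.02,0.001,0.004,0]
    - [0.03,0.001,0.003,0]
    - [0.04,0.001,0.002,0]
    - [0.05,0.001,0.0015,0]
    - [0.06,0.001,0.002,0]
    - [0.07,0.001,0.0025,0]
    - [0.08,0.001,0.004,0]
    - [0.089,0.001,0.005,0]
    - [0.099,0.001,0.0075,0]
    - [0.1085,0.001,0.01,0]
    - [0.118,0.001,0.013,0]
    - [0.127,0.001,0.0165,0]
    - [0.136,0.001,0.021,0]
    - [0.145,0.001,0.025,0]
    - [0.153,0.001,0.03,0]
    - [0.162,0.001,0.035,0]
    - [0.17,0.001,0.041,0]
    - [0.1775,0.001,0.047,0]

```text
clock: 44.2
position: [0.5295, -0.0996, 0.2614]
ee_rot: [0.148, -3.138, -0.0]
force: [2.1, -0.1, 0.3]
width: 0.008
gripper_force: 0.6
```

```bash
cat > hood.py <<'E'
from h import *
plan()
for n in("top","scene"):
    g=grab(n); W=cloud(g); L=(W[...,:2]-O)@A; V=g[0]["color"].max(-1); z=W[...,2]
    m=(z>.115)&(z<.34)&(V<70)&(abs(L[...,1]-.068)<.05)&(L[...,0]>-.16)&(L[...,0]<.15); 
    k,l,st,ce=cv2.connectedComponentsWithStats(m.astype(np.uint8))
    for i in range(1,k):
        if st[i,4]>10: q=np.c_[L[l==i],z[l==i]]; print(n,len(q),np.percentile(q,[3,50,97],0).round(3).tolist())
E
python3 hood.py
```

```text
at [ 0.5295 -0.0996  0.2614] phi 95.4 j7 1.9 F [ 2.1 -0.1  0.3] w 0.0008 t 44.2
top 17 [[-0.031, 0.108, 0.24], [-0.026, 0.113, 0.247], [-0.021, 0.116, 0.254]]
scene 287 [[-0.044, 0.036, 0.242], [-0.001, 0.064, 0.334], [0.006, 0.112, 0.34]]
scene 45 [[-0.034, 0.023, 0.241], [-0.027, 0.027, 0.247], [-0.018, 0.033, 0.256]]
```

jog_arm:
  moves:
    - [0.007,0,0.0065,0]
    - [0.0145,0,0.0135,0]
    - [0.021,0,0.0205,0]
    - [0.0275,0,0.028,0]
    - [0.033,0,0.036,0]
    - [0.039,0,0.044,0]
    - [0.035,0,0.044,0]
    - [0.033,0,0.01,0]
    - [0.033,0,-0.03,0]
    - [0.033,0,-0.03,0]

```text
clock: 45.55
position: [0.499, -0.103, 0.2945]
ee_rot: [-0.147, 3.133, -0.001]
force: [0.2, -0.1, -0.6]
width: 0.008
gripper_force: 0.0
```

```bash
python3 hood.py
python3 - <<'E'
from h import *
T=[]
for t in (.6,.5,.4,.3,.2,.1,.05,0): x,z=H(t); T.append((S(x,.068,z+.006+.011),95.4))
plan(*T)
E
```

```text
at [ 0.499  -0.103   0.2945] phi 95.4 j7 1.88 F [ 0.2 -0.1 -0.6] w 0.0007 t 45.55
top 36 [[-0.092, 0.099, 0.218], [-0.087, 0.11, 0.223], [-0.077, 0.115, 0.226]]
scene 277 [[-0.088, 0.024, 0.205], [-0.079, 0.06, 0.219], [-0.052, 0.115, 0.283]]
at [ 0.4974 -0.1025  0.2916] phi 95.4 j7 1.88 F [-0.5  0.7  0.1] w 0.0008 t 45.65
[0.0108, -0.0005, 0.0395, 0.0]
[0.0224, -0.0005, 0.0555, 0.0]
[0.0323, -0.0005, 0.0726, 0.0]
[0.0404, -0.0005, 0.0906, 0.0]
[0.0468, -0.0006, 0.1093, 0.0]
[0.0512, -0.0006, 0.1285, 0.0]
[0.0527, -0.0006, 0.1383, 0.0]
[0.0537, -0.0006, 0.1481, 0.0]
```

jog_arm:
  moves:
    - [0.018,0,0.02,0]
    - [0.022,0,0.04,0]
    - [0.024,0,0.058,0]
    - [0.029,0,0.066,0]
    - [0.033,0,0.075,0]
    - [0.037,0,0.083,0]
    - [0.0405,0,0.091,0]
    - [0.044,0,0.1,0]
    - [0.047,0,0.109,0]
    - [0.049,0,0.119,0]
    - [0.051,0,0.128,0]
    - [0.052,0,0.134,0]
    - [0.053,0,0.139,0]
    - [0.0535,0,0.143,0]
    - [0.0535,0,0.1455,0]
    - [0.0535,0,0.1465,0]
    - [0.0535,0,0.1465,0]

```text
clock: 47.78
position: [0.4442, -0.1076, 0.1453]
ee_rot: [-0.148, 3.138, 0.0]
force: [0.3, 0.0, -0.1]
width: 0.004
gripper_force: 0.0
```

jog_arm:
  moves:
    - [0,0,0.001,0]
    - [0,0,0.002,0]
    - [0,0,0.003,0]
    - [0,0,0.004,0]
    - [0,0,0.004,0]

```text
clock: 48.4
position: [0.4444, -0.1078, 0.1427]
ee_rot: [-0.147, 3.137, 0.001]
force: [-7.8, 2.1, 26.8]
width: 0.001
gripper_force: 13.4
```

```bash
python3 hood.py
```

```text
at [ 0.4444 -0.1078  0.1427] phi 95.4 j7 1.99 F [-7.8  2.1 26.8] w 0.0001 t 48.4
top 38 [[-0.12, 0.103, 0.129], [-0.111, 0.112, 0.132], [-0.093, 0.115, 0.136]]
scene 138 [[-0.116, 0.029, 0.298], [-0.087, 0.047, 0.306], [-0.077, 0.079, 0.325]]
scene 413 [[-0.112, 0.029, 0.127], [-0.089, 0.074, 0.22], [-0.079, 0.114, 0.241]]
scene 85 [[-0.12, 0.024, 0.125], [-0.111, 0.033, 0.132], [-0.093, 0.053, 0.138]]
```

Run:
```python
from h import *
plan((S(-.118,.068,.28),95.4),(S(-.037,.187,.28),95.4))
```

```text
at [ 0.4443 -0.1078  0.1427] phi 95.4 j7 1.99 F [-7.7  0.4 26.1] w 0.0005 t 48.5
[0.0002, -0.0002, -0.1373, -0.001]
[-0.0806, 0.1189, -0.1371, -0.001]
```

jog_arm:
  moves:
    - [0,0,-0.03,0]
    - [0,0,-0.08,0]
    - [0,0,-0.137,0]
    - [-0.04,0.06,-0.137,0]
    - [-0.08,0.119,-0.137,0]
    - [-0.08,0.119,-0.137,0]
    - [-0.08,0.119,-0.137,0]
  hand: 0.026

```text
clock: 49.38
position: [0.5126, 0.019, 0.2777]
ee_rot: [0.151, -3.137, 0.001]
force: [-0.0, -0.8, -0.4]
width: 0.284
gripper_force: 0.0
```

```bash
cat > fin.py <<'E'
from h import *
import sys
g=grab("wrist"); W=cloud(g); L=(W[...,:2]-O)@A; V=g[0]["color"].max(-1); z=W[...,2]
m=(abs(z-.1535)<.006)&(V<110)&(np.hypot(L[...,0]+.037,L[...,1]-.187)<.045); m[300:]=0
k,l,st,ce=cv2.connectedComponentsWithStats(m.astype(np.uint8)); i=1+st[1:,4].argmax()
q=(L[l==i]*1000).astype(np.float32); print(st[i],cv2.minAreaRect(q),np.median(z[l==i])); save(g,sys.argv[1])
# hood checks
hm=(abs(z-.1515)<.02)&(L[...,1]<.15)&(L[...,1]>-.01)&(L[...,0]<.09)&(L[...,0]>-.09); print("hood top z",np.nanpercentile(z[hm],[5,50,95]) if hm.any() else 0)
m=(z>.1)&(z<.135)&(L[...,1]>.145)&(L[...,1]<.23)&(abs(L[...,0]+.037)<.06)
q=np.c_[L[m],z[m]]; print("bar/tab",len(q),np.percentile(q,[3,50,97],0).round(3).tolist())
plan()
E
python3 fin.py w10
```

```text
[312 215  21  50 469] ((-35.51344299316406, 191.13624572753906), (42.38485336303711, 8.085957527160645), 16.40390396118164) 0.15400237195882674
hood top z [0.15093053 0.1524     0.15371098]
bar/tab 2626 [[-0.071, 0.151, 0.106], [-0.034, 0.171, 0.117], [-0.006, 0.206, 0.131]]
at [0.5121 0.0174 0.2779] phi 95.4 j7 1.63 F [-0.2 -0.7  0.2] w 0.0259 t 49.425
```

View pics/w10.png

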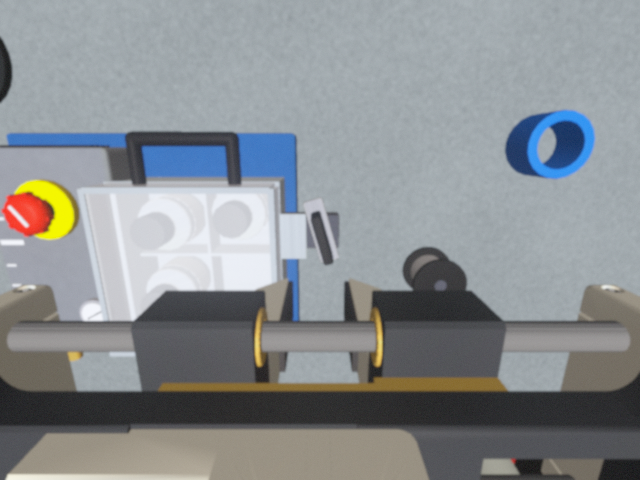

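jog_arm:
  moves:
    - [0,0,0,0.18]
    - [0,0,0,0.36]
    - [0,0,0,0.54]
    - [0,0,0,0.72]
    - [0,0,0,0.9]
    - [0,0,0,1.08]
    - [0,0,0,1.26]
    - [0,0,0,1.44]
    - [0,0,0,1.62]
    - [0,0,0,1.8]
    - [0,0,0,1.98]
    - [0,0,0,2.16]
    - [0,0,0,2.34]
    - [0,0,0,2.52]
    - [0,0,0,2.7]
    - [0,0,0,2.855]
    - [0,0,0,2.855]
    - [0,0,0,2.855]

```text
clock: 51.68
position: [0.5121, 0.0172, 0.2783]
ee_rot: [-3.084, -0.597, 0.0]
force: [-0.6, -0.4, -0.2]
width: 0.286
gripper_force: 0.0
```

Run:
```python
from h import *
plan((S(-.036,.1885,.16),111.8),(S(-.036,.1885,.141),111.8))
```

```text
at [0.5121 0.0172 0.2783] phi -68.1 j7 -1.03 F [-0.6 -0.4 -0.2] w 0.0262 t 51.675
[0.0028, -0.0014, 0.1183, 0.002]
[0.0028, -0.0014, 0.1373, 0.002]
```

```bash
python3 fin.py w11
```

```text
[310 208   9  51 441] ((-34.2733039855957, 190.46864318847656), (42.77289962768555, 6.8350934982299805), 16.136377334594727) 0.15400253337089703
hood top z [0.15117899 0.15235313 0.15365739]
bar/tab 2833 [[-0.065, 0.15, 0.105], [-0.028, 0.169, 0.117], [0.01, 0.205, 0.132]]
at [0.5122 0.0175 0.2783] phi -68.1 j7 -1.03 F [ 0.   0.  -0.4] w 0.0258 t 51.725
```

jog_arm:
  moves:
    - [0.004,-0.0025,0.05,0]
    - [0.004,-0.0025,0.1,0]
    - [0.004,-0.0025,0.12,0]
    - [0.004,-0.0025,0.13,0]
    - [0.004,-0.0025,0.137,0]
    - [0.004,-0.0025,0.137,0]

```text
clock: 52.48
position: [0.5156, 0.0221, 0.1416]
ee_rot: [-3.085, -0.595, -0.001]
force: [0.2, -0.6, 0.1]
width: 0.283
gripper_force: 0.0
```

jog_arm:
  moves:
    - [0,0,0,0]
    - [0,0,0,0]
    - [0,0,0,0]
    - [0,0,0,0]
  hand: 0
  newtons: 15

```text
clock: 52.98
position: [0.5155, 0.0226, 0.1417]
ee_rot: [-3.084, -0.595, -0.001]
force: [-2.2, 1.9, 5.6]
width: 0.093
gripper_force: 15.0
```

jog_arm:
  moves:
    - [0,0,0,-0.1]
    - [0,0,0,-0.2]
    - [0,0,0,-0.3]
    - [0,0,0,-0.4]
    - [0,0,0,-0.5]
    - [0,0,0,-0.6]
    - [0,0,0,-0.6]

```text
clock: 53.85
position: [0.5164, 0.0215, 0.1417]
ee_rot: [2.771, 1.477, 0.003]
force: [3.3, -2.8, 2.4]
width: 0.099
gripper_force: 15.0
```

jog_arm:
  moves:
    - [0,0,0,-0.1]
    - [0,0,0,-0.2]
    - [0,0,0,-0.3]
    - [0,0,0,-0.4]
    - [0,0,0,-0.5]
    - [0,0,0,-0.6]
    - [0,0,0,-0.65]
    - [0,0,0,-0.69]
    - [0,0,0,-0.69]

```text
clock: 54.98
position: [0.518, 0.0211, 0.1418]
ee_rot: [2.108, 2.323, 0.004]
force: [10.0, -4.3, -4.8]
width: 0.101
gripper_force: 15.0
```

Run:
```python
from h import *
plan(((0,0,0),5.4)); print(arm.observe()["ft_torque"].round(2))
```

```text
at [0.518  0.0211 0.1418] phi 5.6 j7 0.19 F [10.  -4.3 -4.8] w 0.0093 t 54.975
[0.0293, -0.5183, 0.1391, 0.003]
[-0.91 -2.05  0.04]
```

jog_arm:
  moves:
    - [0,0,0,0]
    - [0,0,0,0]
    - [0,0,0,0]
    - [0,0,-0.03,0]
    - [0,0,-0.08,0]
    - [0,0,-0.137,0]
    - [0,0,-0.137,0]
  hand: 0.03

```text
clock: 55.85
position: [0.5174, 0.0221, 0.2823]
ee_rot: [2.106, 2.326, 0.01]
force: [-0.2, 0.4, 1.1]
width: 0.329
gripper_force: 0.0
```

```bash
python3 fin.py w12
```

```text
[314 214   8  49 368] ((-31.072040557861328, 188.9636688232422), (6.076044082641602, 41.521244049072266), 0.038186050951480865) 0.15417243282370896
hood top z [0.15134002 0.15245767 0.15366946]
bar/tab 2793 [[-0.072, 0.149, 0.104], [-0.028, 0.164, 0.118], [0.015, 0.212, 0.133]]
at [0.5161 0.0223 0.28  ] phi 5.7 j7 0.09 F [-0.4  0.2 -0.5] w 0.0301 t 55.9
```

Run:
```python
from h import *
plan((S(.028,-.172,.28),5.4))
```

```text
at [0.5161 0.0223 0.28  ] phi 5.7 j7 0.09 F [-0.4  0.2 -0.5] w 0.0301 t 55.9
[-0.3633, 0.0601, -0.0002, 0.006]
```

jog_arm:
  moves:
    - [-0.363,0.06,0,0.004]
    - [-0.363,0.06,0,0.004]
    - [-0.363,0.06,0,0.004]
    - [-0.363,0.06,0,0.004]
    - [-0.363,0.06,0,0.004]
    - [-0.363,0.06,0,0.004]
    - [-0.363,0.06,0,0.004]
    - [-0.363,0.06,0,0.004]
    - [-0.363,0.06,0,0.004]
  hand: 0.06

```text
clock: 57.02
position: [0.6115, -0.331, 0.2777]
ee_rot: [-2.109, -2.326, -0.001]
force: [-1.2, 0.5, -0.1]
width: 0.652
gripper_force: 0.0
```

```bash
cat > knob.py <<'E'
from h import *
from scipy.optimize import least_squares
for n in("wrist","top","scene"):
    g=grab(n); W=cloud(g); L=(W[...,:2]-O)@A; V=g[0]["color"].max(-1); z=W[...,2]
    m=(V<75)&(z>.105)&(z<.165)&(abs(L[...,1]+.172)<.025)&(abs(L[...,0])<.07)
    if n=="wrist": m[290:]=0
    q=np.c_[L[m],z[m]]
    if len(q)<20: print(n,len(q)); continue
    f=least_squares(lambda c:np.linalg.norm(q-c,axis=1)-.014,q.mean(0)-[0,0,.008],loss="soft_l1",f_scale=.002)
    c=f.x; print(n,len(q),"ball",c.round(4),"lean",np.arctan2(c[0]+.015,c[2]-.06).round(3))
    if n=="wrist": # white marks and rod
        hsv=cv2.cvtColor(g[0]["color"],cv2.COLOR_RGB2HSV)
        m=(abs(z-.09)<.004)&(hsv[...,2]>200)&(hsv[...,1]<40)&(L[...,1]<-.11)&(L[...,1]>-.155)
        k,l,st,ce=cv2.connectedComponentsWithStats(m.astype(np.uint8))
        for i in range(1,k):
            if st[i,4]>5: print("mark",st[i,4],((ray(g,*ce[i],.09)[:2]-O)@A).round(4))
plan()
E
python3 knob.py
```

```text
wrist 552 ball [ 0.0259 -0.1705  0.1351] lean 0.499
mark 184 [-0.0156 -0.1302]
mark 47 [-0.0638 -0.1371]
mark 45 [-0.0408 -0.1372]
mark 49 [ 0.0096 -0.1372]
mark 52 [ 0.0325 -0.1373]
top 35 ball [ 0.0255 -0.1728  0.134 ] lean 0.501
scene 35 ball [ 0.0283 -0.1696  0.1376] lean 0.508
at [ 0.6115 -0.3316  0.2784] phi 5.6 j7 0.78 F [-0.1  0.4 -0.8] w 0.0598 t 57.175
```

Run:
```python
from h import *
plan((S(.026,-.171,.20),5.4),(S(.026,-.171,.127),5.4))
```

```text
at [ 0.6115 -0.3316  0.2784] phi 5.6 j7 0.78 F [-0.1  0.4 -0.8] w 0.0598 t 57.175
[-0.0006, -0.0017, 0.0784, 0.003]
[-0.0007, -0.0017, 0.1514, 0.003]
```

jog_arm:
  moves:
    - [-0.001,-0.002,0.05,0.003]
    - [-0.001,-0.002,0.1,0.003]
    - [-0.001,-0.002,0.135,0.003]
    - [-0.001,-0.002,0.151,0.003]
    - [-0.001,-0.002,0.151,0.003]

```text
clock: 57.8
position: [0.6093, -0.3337, 0.127]
ee_rot: [-2.115, -2.322, 0.0]
force: [0.9, 0.3, 0.0]
width: 0.655
gripper_force: 0.0
```

jog_arm:
  moves:
    - [0,0,0,0]
    - [0,0,0,0]
    - [0,0,0,0]
    - [0,0,0,0]
    - [0,0,0,0]
  hand: 0.01
  newtons: 10

```text
clock: 58.42
position: [0.6094, -0.3344, 0.1276]
ee_rot: [2.116, 2.322, 0.0]
force: [-0.8, -0.8, 3.5]
width: 0.304
gripper_force: 9.2
```

Run:
```python
from h import *
T=[]
for t in (.4,.3,.2,.1,0): T.append((S(-.0155+.085*np.sin(t),-.171,.052+.085*np.cos(t)),5.4))
plan(*T)
```

```text
at [ 0.6094 -0.3344  0.1276] phi 5.3 j7 0.84 F [-0.8 -0.8  3.5] w 0.0279 t 58.425
[0.002, -0.0076, -0.0027, -0.001]
[0.002, -0.0156, -0.0056, -0.001]
[0.0019, -0.0238, -0.0077, -0.001]
[0.0019, -0.0322, -0.009, -0.001]
[0.0019, -0.0407, -0.0094, -0.001]
```

jog_arm:
  moves:
    - [0,-0.004,-0.0015,0]
    - [0,-0.0075,-0.0027,0]
    - [0,-0.0115,-0.004,0]
    - [0,-0.0155,-0.0056,0]
    - [0,-0.02,-0.0068,0]
    - [0,-0.024,-0.0077,0]
    - [0,-0.028,-0.0084,0]
    - [0,-0.032,-0.009,0]
    - [0,-0.0365,-0.0093,0]
    - [0,-0.0405,-0.0094,0]
    - [0,-0.0405,-0.0094,0]
    - [0,-0.0405,-0.0094,0]

```text
clock: 59.92
position: [0.5681, -0.3381, 0.1365]
ee_rot: [-2.116, -2.321, 0.001]
force: [-0.2, 1.3, 6.0]
width: 0.297
gripper_force: 10.0
```

jog_arm:
  moves:
    - [0,0,0,0]
    - [0,0,0,0]
    - [0,0,0,0]
    - [0,0,-0.04,0]
    - [0,0,-0.1,0]
    - [0,0,-0.14,0]
    - [0,0,-0.14,0]
  hand: 0.06

```text
clock: 60.8
position: [0.5699, -0.3394, 0.2802]
ee_rot: [2.112, 2.318, 0.002]
force: [0.3, -0.4, -2.0]
width: 0.651
gripper_force: 0.0
```

```bash
python3 knob.py
```

```text
wrist 600 ball [-0.0148 -0.1705  0.1456] lean 0.002
mark 177 [-0.0154 -0.1303]
mark 44 [-0.0407 -0.1375]
mark 51 [ 0.0097 -0.1372]
mark 52 [ 0.0326 -0.1373]
mark 45 [-0.0637 -0.1375]
top 88 ball [-0.0151 -0.1728  0.1457] lean -0.001
scene 9
at [ 0.5685 -0.3375  0.2754] phi 5.3 j7 0.81 F [ 0.   0.5 -0.2] w 0.06 t 60.95
```

```bash
cat > head.py <<'E'
from h import *
for n in("wrist","top","scene"):
    g=grab(n); W=cloud(g); L=(W[...,:2]-O)@A; z=W[...,2]; hsv=cv2.cvtColor(g[0]["color"],cv2.COLOR_RGB2HSV)
    m=(np.hypot(L[...,0]+.05,L[...,1]+.085)<.03)&((hsv[...,0]<7)|(hsv[...,0]>172)|((hsv[...,1]<60)&(hsv[...,2]>200)))&(z>.112)&(z<.138)
    if n=="wrist": m[290:]=0
    if m.sum()<30: continue
    q=(L[m]*1000).astype(np.float32); print(n,m.sum(),cv2.minEnclosingCircle(q),np.percentile(z[m],[50,90]).round(4))
plan((S(-.0505,-.0845,.275),5.4),(S(-.0505,-.0845,.123),5.4))
E
python3 head.py
```

```text
wrist 1504 ((-50.308250427246094, -83.21589660644531), 19.404735565185547) [0.126  0.1278]
top 168 ((-50.8880615234375, -84.41120147705078), 18.379138946533203) [0.1249 0.1291]
scene 91 ((-50.94950485229492, -79.60050964355469), 20.257354736328125) [0.125  0.1279]
at [ 0.5685 -0.3376  0.2751] phi 5.3 j7 0.81 F [-0.  -0.1  0.2] w 0.0599 t 61.1
[0.0877, -0.0349, 0.0003, -0.001]
[0.0875, -0.0345, 0.1523, -0.001]
```

jog_arm:
  moves:
    - [0.045,-0.017,0,0]
    - [0.088,-0.035,0,0]
    - [0.088,-0.035,0.02,0]
    - [0.088,-0.035,0.07,0]
    - [0.088,-0.035,0.115,0]
    - [0.088,-0.035,0.14,0]
    - [0.088,-0.035,0.152,0]
    - [0.088,-0.035,0.152,0]

```text
clock: 62.1
position: [0.5256, -0.2536, 0.1241]
ee_rot: [-2.115, -2.321, 0.001]
force: [-0.5, 0.2, -0.0]
width: 0.655
gripper_force: 0.0
```

jog_arm:
  moves:
    - [0,0,0,0]
    - [0,0,0,0]
    - [0,0,0,0]
    - [0,0,0,0]
  hand: 0.02
  newtons: 20

```text
clock: 62.6
position: [0.5247, -0.2541, 0.1252]
ee_rot: [-2.116, -2.321, 0.001]
force: [-6.2, -0.0, 4.7]
width: 0.425
gripper_force: 20.0
```

jog_arm:
  moves:
    - [0,0,0,0.12]
    - [0,0,0,0.24]
    - [0,0,0,0.36]
    - [0,0,0,0.48]
    - [0,0,0,0.6]
    - [0,0,0,0.72]
    - [0,0,0,0.8]
    - [0,0,0,0.88]
    - [0,0,0,0.92]
    - [0,0,0,0.92]

```text
clock: 63.85
position: [0.5231, -0.2535, 0.1246]
ee_rot: [-2.925, -1.138, 0.005]
force: [-10.8, 1.6, 5.5]
width: 0.429
gripper_force: 20.0
```

jog_arm:
  moves:
    - [0,0,0,0]
    - [0,0,0,0]
    - [0,0,0,0]
    - [0,0,-0.04,0]
    - [0,0,-0.1,0]
    - [0,0,-0.17,0]
    - [0,0,-0.17,0]
    - [0,0,-0.17,0]
  hand: 0.07

```text
clock: 64.85
position: [0.5263, -0.2535, 0.2949]
ee_rot: [2.926, 1.142, 0.002]
force: [0.6, -0.2, -0.5]
width: 0.763
gripper_force: 0.0
```

```bash
python3 head.py; python3 knob.py
python3 - <<'E'
from h import *
g=grab("wrist"); save(g,"w13")
E
```

```text
wrist 1092 ((-50.40178680419922, -83.88309478759766), 20.74288558959961) [0.1315 0.1333]
scene 203 ((-49.358463287353516, -83.50442504882812), 19.681488037109375) [0.1296 0.1338]
at [ 0.5254 -0.253   0.2931] phi -47.4 j7 -0.1 F [ 0.2  0.6 -1.2] w 0.0703 t 65.0
[-0.0002, 0.0005, 0.0181, -0.921]
[-0.0, 0.0009, 0.1701, -0.921]
wrist 639 ball [-0.0153 -0.1707  0.1457] lean -0.004
mark 21 [ 0.0325 -0.1376]
mark 19 [ 0.0096 -0.1377]
mark 103 [-0.0157 -0.1307]
mark 16 [-0.0408 -0.1377]
mark 16 [-0.0638 -0.1379]
top 0
scene 117 ball [-0.0145 -0.1709  0.1446] lean 0.006
at [ 0.5256 -0.2533  0.2935] phi -47.4 j7 -0.1 F [ 1.  -0.9  0.6] w 0.0699 t 65.15
```

View pics/w13.png

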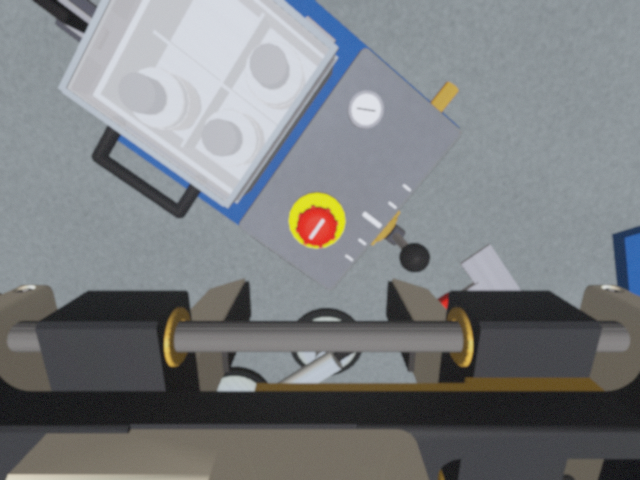

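The stop is out ((317,227), top at .1325), three bottles are upright under the shut hood, and the lever stands at the long mark.

```bash
python3 -c "
from cell import arm
print(arm.sign_off())"
```

```text
the job is handed in; nothing more can be done
None
```

The job is done and handed in, in the order asked: stop pressed in, all three primer bottles standing upright in their own compartments (one tipped while being placed and was set right), hood shut and secured by the turnbutton, throttle lever straight up, and last the stop twisted out, with the arm clear of everything.

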